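Wedge the sprung keeper up, draw the slide block out, let the keeper shut

TASK

The sprung keeper bar locks the slide block in its slideway. Push the wooden wedge, thin end first, between the rest block and the free end of the bar until the bar is right up and stays up with your hand off it, then draw the slide block out of the open end and stand it upright in the plywood tray while the bar is still propped. Last, pull the wedge out again so that the bar drops shut and lay the wedge on the bench clear of the slideway and tray; leave the turned cup and the loose octagonal blank where they are.

Things in the scene. Friction and masses are not known exactly. Their poses are not given: they have to be found in the camera images.
- slideway: Grey steel slideway fixed on the bench, base plate 114 x 136 x 12 mm. Origin: at bench level under its middle; x along the slide, open end at -x (towards the robot), z up. Channel floor at z 12 mm, end stop at x 40. Two guide pillars (18 mm over springs, top z 94 mm) at x 20, y +-54 mm carry the keeper bar.
- slide_mouth (a point): Open end of the channel, on its floor (slideway x -25, y 0, z 12 mm). From here to slideway x 48 two side rails with lips overlap the block's foot: lip tops at z 27 mm (screw heads to 30), slot between the lips 34 mm wide. The foot can be lifted only when its rear edge has passed this point towards -x.
- rest_foot (a point): Bench-level point under the rest block, a fixed wooden bar 24 mm wide lying along slideway x (-56 to +64 mm from this point), at slideway y -112 mm, below the free end of the keeper bar. Its flat top is 27 to 30 mm above the bench, different each time and not measured: feel for it.
- keeper (a joint): Lift of the steel keeper bar in m: 0 shut, 0.009 upper stop. Springs and weight press it down with about 2 N shut, 3.5 N at the top. A tooth under its middle, down to z 24 mm when shut, stands in front of the block's rib (top z 30 mm); above 0.007 counts as right up. Pushing the wedge under takes 4 to 12 N, rising sharply at the stop.
- keeper_end (a point): Point on the underside of the keeper bar near its free end, over the middle of the rest block's width (slideway x 20, y -112 mm, z 36 mm when shut); rises with the bar. Bar: 16 mm wide (slideway x 12 to 28), 12 mm high, from slideway y +70 to -138 mm. The wedge goes in under this point from the -x side.
- wedge: Pale wooden wedge 85 x 30 mm, 26 mm thick at one end, 4.4 mm at the other, 45 g, loose. Origin: centre of its flat underside; thick end at x -42 mm, thin end at x +42, slope on top. Pinch across its width (y) near the thick end, about x -29, to keep fingers clear of the bar. 40 to 56 mm of it goes past the bar's near edge; friction holds it.
- slide_block: Slide block, 0.2 to 0.42 kg: steel foot 96 x 46 x 8 mm, upright pale wooden grip 42 x 30 mm (centre x -19, top z 53 mm), low rib at x 40 to 48 mm, top z 18. Origin: centre of underside. Starts in the slideway, origin at slideway x -10, z 12 mm. Pinch the grip across y, above the lips; slides out to slideway -x by over 65 mm, 1.5 mm side play.
- tray: Open plywood tray fixed across the flat steel bars that lie on the bench, 160 (x) x 120 (y) x 28 mm, walls and floor 6 mm. Origin: centre of its underside (about 12 mm above the bench); the inner floor is 6 mm above the origin. The block's foot must stand flat on that floor.
- cup: Turned wooden cup, 66 mm across, 68 mm high, standing on the bench; leave it alone. Origin: centre of its underside.
- blank: Loose octagonal wood blank, 68 x 70 x 31 mm, on the bench; leave it alone. Origin: centre of its underside.

How it is judged:
By the outcome, as a careful person would: the job done as asked, in the order asked, and still so for the second after the job is handed in, with the robot touching nothing.
It also fails if it takes over 72 s, if anything falls off the work surface, if the arm or the gripper's body presses on something with over 40 N, if the wrist force passes 120 N, or if a joint passes its speed limit or range.

ROBOT

A 6-joint arm with a two-finger parallel gripper is mounted at the origin on a cart in front of the work surface, level with it; the furniture and walls round the work are solid. World frame = base frame: x ahead of the robot, y to its left, z up, the work surface at z = 0. Lengths are in m, angles in rad, forces in N, time in s.
With the tool pointing down it reaches from about 0.25 to 0.8 m from the base axis. Payload 8.5 kg.
Tool frame: the origin (TCP) lies on the mounting face of the last link; the fingertips stand 173 mm ahead of it and the grasp point (between the pads) lies 155 mm ahead of it (robot.grip_point_offset is the z of the grasp point in the tool frame, in m); z points along the fingers, y is the direction in which the jaws open and shut (so a half turn about z gives the same grasp; the last joint's range is limited). The gripper opens to 85 mm and grips with 20 to 120 N. Pads are 22 mm wide; open, the fingers measure 114 mm over their backs; the gripper's body (76 mm by 85 mm) begins 54 mm behind the grasp point. The pads swing forward as they close: fully open they stand 13 mm farther back than shut.
Start: joints at [-1.234, 0.238, -0.013, 1.319, 0, 1.571], TCP at [0.173, -0.495, 0.405] pointing down, gripper open.
Joint ranges: [-2.66, 2.66], [-1.03, 1.9], [-1.14, 1.46], [-1.82, 2.27], [-1.45, 1.34], [-3.14, 3.14]. Speed limits (rad/s): [2.22, 2.22, 2.79, 3.14, 3.14, 3.14].

INTERFACE

Orientations are given as a rotation vector (axis times angle).
In Python, from cell import robot gives the robot as it stands. The module is installed in compiled form; this text tells all that it offers.
- The arm moves only by the tool jog_arm, never from a script. Its argument "steps" is a list of rows, each a list of 3 entries, a list of its own where there are three numbers: the shift along the tool's x, y, z in mm, then the turn, a rotation vector about the tool's x, y, z in degrees, then the opening in per cent of the stroke, from 0 (shut) to 100 (fully open). A call has 1 to 10 rows; each row shifts and turns the commanded pose from where the row before left it, along the tool's axes as they then stand; what a row does not reach is not made up. A row lasts 1/8 s, in which the tool goes at most 62.5 mm and 10.7 degrees, less where a joint would pass 70% of its speed; a pose out of reach is approached as far as the arm can. A call is refused whole if a number of a shift passes 62.5 or a number of a turn 10.7, either way. A call with a gripper value outside its range is refused whole. The fingers move at their own pace and stop on an object; the grip force is fixed at half the most. Time passes only in rows, so rows that do not move let the fingers close. It gives the time, the measured TCP pose, the force and the opening at its end, in the units of the state.
- robot.state(): the state, without advancing time (a new reading comes with each control period).
- robot.capture(name): name is "scene" or "top" or "wrist"; returns the picture (384x512x3 uint8, red, green, blue); there is no depth.
- robot.camera_info(name): a dict with "fx", "fy", "cx", "cy" (pixels), "k1" (the pictures are not rectified: a ray, as slopes to the right and down, at radius r is drawn at 1 + k1 r^2 times it, then the intrinsics apply), "position" and "attitude" of the camera in the world. Camera axes: x right, y down, z forward; pixel columns grow to the right and rows downward; lengths in m; the calibration is good to about 2 mm. A picture is of the moment at which its call begins: read the wrist's pose just before it. camera_info takes no time and is no camera call; for the wrist camera it gives the pose at the moment of the call.
- robot.close_job(): hands the job in, once; it reports no verdict.
The state is a dict: "clock": time; "joint_pos": joint angles; "joint_velocities": joint speeds; "effort": joint torques, N m; "tool_pos": TCP position; "orientation": TCP orientation; "contact_force": force on the tool from outside, world axes, zero at the start; "moment": the same for the moment, N m; "grip_width": finger opening in m.
Only numpy, scipy, OpenCV 4.12 (cv2) and the standard library are available. Lean on these libraries where they do the work, as an engineer would, in place of code of your own. Each camera call takes 0.05 s, during which the arm holds its last target.

## Working session

There is one attempt and no reset: what is moved stays moved. The work goes in short steps, Python scripts to look and compute and a tool call to move; the robot and the scene stay as the last step left them, time stands still between calls to the robot, and variables do not carry over. Pictures are saved under pics/ and viewed, and the job is handed in when it is done.

Besides the shell and the picture viewer there is one more tool, called after "Request:" as a command line: name --argument value ..., lists and objects as JSON in quotes. jog_arm: Moves the arm, as the interface text tells. Its arguments: {"type":"object","properties":{"steps":{"type":"array"}},"required":["steps"]}

```bash
mkdir -p pics; python3 - <<'E'
from cell import robot
import cv2,numpy as np
print(robot.state())
for n in("scene","top","wrist"):
    print(n,robot.camera_info(n))
    im=robot.capture(n); cv2.imwrite(f"pics/{n}0.png",im[:,:,::-1])
E
```

```text
{'clock': 0.0, 'joint_pos': array([-1.23398771e+00,  2.38778502e-01, -1.42417235e-02,  1.31918415e+00,
       -7.54134795e-06,  1.57081969e+00]), 'joint_velocities': array([ 0.00025977, -0.00031738, -0.00020239, -0.00198709, -0.001388  ,
        0.00019068]), 'effort': array([ 4.18226300e-04, -5.38779545e+01,  3.46438265e+01,  1.82219798e-02,
        2.38636412e-04,  1.33160290e-05]), 'tool_pos': array([ 0.17344701, -0.49535337,  0.40408352]), 'orientation': array([-3.09578892e+00, -5.26291982e-01,  3.82245499e-04]), 'contact_force': array([-0.12103934,  0.06962217, -0.33526978]), 'moment': array([0.05422066, 0.02614098, 0.08606377]), 'grip_width': 0.0853088057192326}
scene {'fx': 499.5614671327653, 'fy': 499.5614671327653, 'cx': 250.11942842538363, 'cy': 191.28052179673415, 'k1': -0.0770413160127801, 'position': array([-0.2829826 ,  0.79745239,  0.68463979]), 'attitude': array([-0.92600764,  2.23014822, -1.35480726])}
top {'fx': 380.8641994142062, 'fy': 380.8641994142062, 'cx': 256.5717232776522, 'cy': 187.35793939993687, 'k1': 0.0016994960197960793, 'position': array([ 0.3181886 , -0.07230037,  1.24131782]), 'attitude': array([-2.12755234,  2.10196363, -0.17147915])}
wrist {'fx': 271.27782839330604, 'fy': 271.27782839330604, 'cx': 254.4310654236996, 'cy': 192.22252585343344, 'k1': -0.028375230339497105, 'position': array([ 0.2392218 , -0.47181307,  0.37260516]), 'attitude': array([ 2.36422717, -1.67778509, -0.24359864])}
```

View pics/scene0.png

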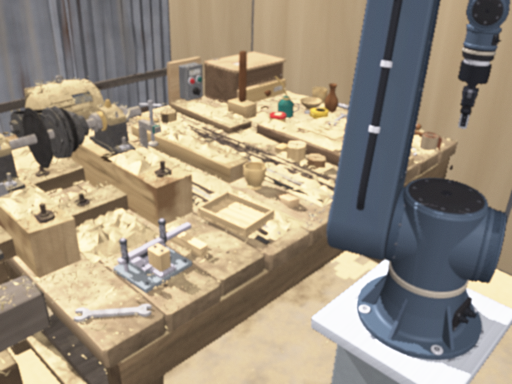

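View pics/top0.png

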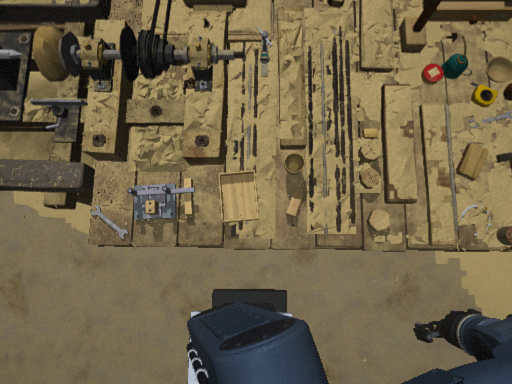

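View pics/wrist0.png

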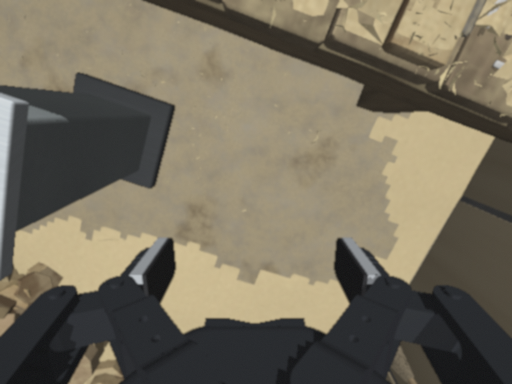

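The top view shows the slideway at about (155,203), the rest block at (188,197), the tray at (239,196), the cup at (294,162), what is probably the wedge at (293,206) and the octagonal blank at (379,220). I'll zoom in.

```bash
cat > h.py <<'E'
import numpy as np,cv2
from scipy.spatial.transform import Rotation as R
from cell import robot
def ray(info,u,v):
    x=(u-info['cx'])/info['fx'];y=(v-info['cy'])/info['fy']
    a,b=x,y
    for _ in range(20):
        s=1+info['k1']*(a*a+b*b); a,b=x/s,y/s
    return info['position'],R.from_rotvec(info['attitude']).apply([a,b,1.])
def onz(info,u,v,z):
    p,d=ray(info,u,v); return p+d*(z-p[2])/d[2]
def proj(info,P):
    c=R.from_rotvec(info['attitude']).inv().apply(np.asarray(P)-info['position'])
    a,b=c[0]/c[2],c[1]/c[2]; s=1+info['k1']*(a*a+b*b)
    return info['cx']+info['fx']*a*s,info['cy']+info['fy']*b*s
def two(i1,p1,i2,p2):
    a,d=ray(i1,*p1);b,e=ray(i2,*p2)
    d=d/np.linalg.norm(d);e=e/np.linalg.norm(e)
    t=np.linalg.lstsq(np.c_[d,-e],b-a,rcond=None)[0]
    return (a+d*t[0]+b+e*t[1])/2,np.linalg.norm(a+d*t[0]-b-e*t[1])
E
python3 - <<'E'
import cv2
a=cv2.imread("pics/top0.png")
cv2.imwrite("pics/t1.png",cv2.resize(a[150:250,90:220],None,fx=6,fy=6,interpolation=cv2.INTER_CUBIC))
cv2.imwrite("pics/t2.png",cv2.resize(a[140:250,210:340],None,fx=5.4,fy=5.4,interpolation=cv2.INTER_CUBIC))
a=cv2.imread("pics/scene0.png")
cv2.imwrite("pics/s1.png",cv2.resize(a[150:290,90:290],None,fx=4,fy=4,interpolation=cv2.INTER_CUBIC))
E
```

```text
(no output)
```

View pics/t1.png

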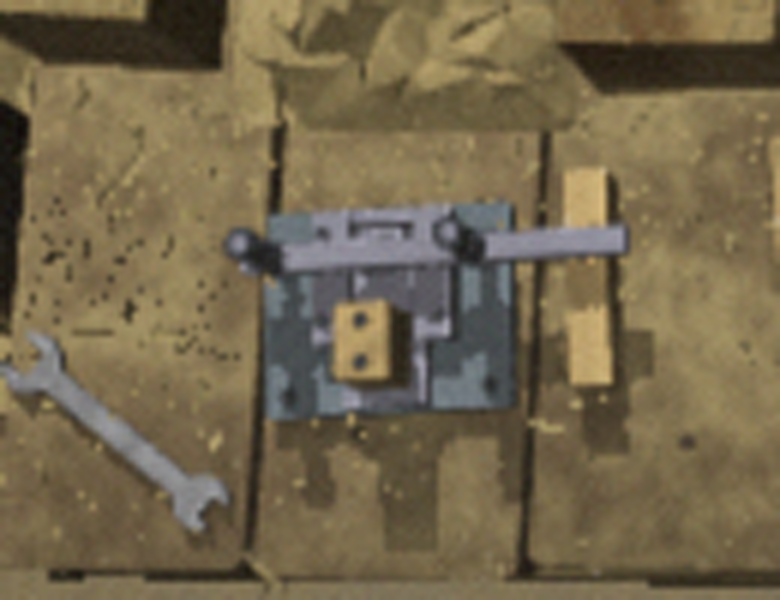

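View pics/t2.png

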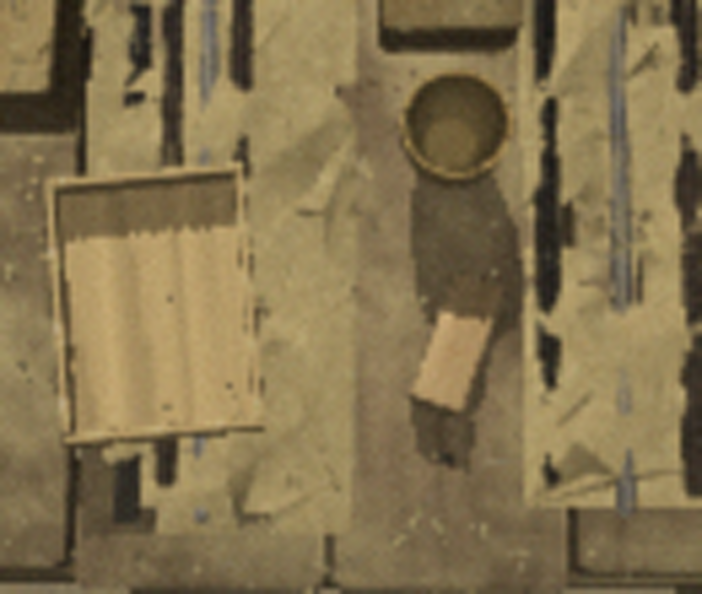

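View pics/s1.png

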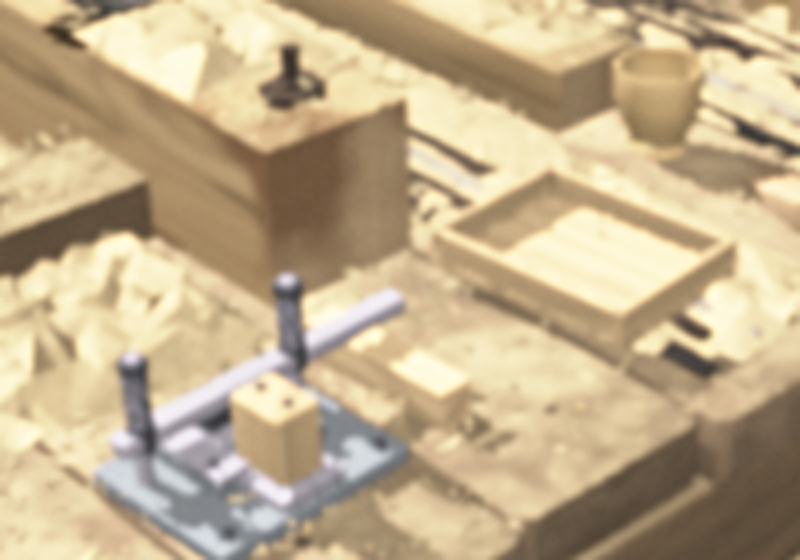

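```bash
python3 - <<'E'
from h import *
i=robot.camera_info("top")
def t1(x,y): return (x+.5)/6-.5+90,(y+.5)/6-.5+150
def t2(x,y): return (x+.5)/5.4-.5+210,(y+.5)/5.4-.5+140
for n,f,z,l in(("plate",t1,.012,[(265,213),(512,205),(517,408),(265,420)]),("grip",t1,.065,[(335,302),(388,300),(392,380),(335,385)]),("rest",t1,.028,[(563,168),(607,168),(613,385),(570,386)]),
 ("barend",t1,.048,[(626,226),(628,250)]),("bar+y",t1,.048,[(280,245),(280,270)]),
 ("tray",t2,.040,[(48,181),(240,165),(263,430),(67,443)]),("wedge",t2,.02,[(440,312),(492,318),(462,412),(412,394)]),("cup",t2,.068,[(403,125),(510,125),(457,72),(457,180)])):
    print(n); P=np.array([onz(i,*f(*p),z) for p in l]); print(P.round(4)[:,:2].tolist(),P.mean(0).round(4))
    e=P[1]-P[0]; print('ang',np.degrees(np.arctan2(e[1],e[0])), [round(float(np.linalg.norm(P[(k+1)%len(P)]-P[k])),4) for k in range(len(P))])
E
```

```text
plate
[[0.5505, 0.3636], [0.5563, 0.227], [0.4444, 0.2183], [0.4362, 0.3552]] [0.4968 0.291  0.012 ]
ang -87.547698993247 [0.1368, 0.1123, 0.1372, 0.1146]
grip
[[0.4934, 0.3044], [0.4948, 0.2766], [0.4527, 0.2718], [0.4498, 0.3015]] [0.4727 0.2886 0.065 ]
ang -87.20526362099744 [0.0279, 0.0423, 0.0298, 0.0437]
rest
[[0.5741, 0.1963], [0.5743, 0.1722], [0.4557, 0.1635], [0.4548, 0.1866]] [0.5147 0.1796 0.028 ]
ang -89.45191785712258 [0.0241, 0.1189, 0.0231, 0.1196]
barend
[[0.5386, 0.1565], [0.5256, 0.1549]] [0.5321 0.1557 0.048 ]
ang -172.78037171073262 [0.0131, 0.0131]
bar+y
[[0.5264, 0.3415], [0.5128, 0.3405]] [0.5196 0.341  0.048 ]
ang -175.85962242687518 [0.0136, 0.0136]
tray
[[0.5874, 0.0803], [0.5983, -0.0348], [0.4394, -0.0506], [0.4304, 0.064]] [0.5139 0.0147 0.04  ]
ang -84.59032292307512 [0.1156, 0.1597, 0.115, 0.1579]
wedge
[[0.5136, -0.1556], [0.5103, -0.1867], [0.4535, -0.1685], [0.4639, -0.1388]] [ 0.4853 -0.1624  0.02  ]
ang -96.07078840300798 [0.0313, 0.0596, 0.0315, 0.0524]
cup
[[0.6167, -0.1309], [0.6173, -0.1935], [0.6491, -0.1626], [0.584, -0.1624]] [ 0.6168 -0.1624  0.068 ]
ang -89.50379801924112 [0.0626, 0.0444, 0.0652, 0.0454]
```

```bash
cat >> h.py <<'E'
def plan(pos,yaw,n,rx=0,dec=0):
    """how far to go: prints per-row tool shift (mm) and turn (deg) for n equal rows; turn first axes simulated"""
    s=robot.state(); r=R.from_rotvec(s['orientation']); p=s['tool_pos'].copy()
    T=R.from_euler('z',yaw,degrees=True)*R.from_rotvec([np.pi,0,0])
    w=np.degrees((r.inv()*T).as_rotvec())
    print('clock',round(s['clock'],3),'from',p.round(4),'yaw',round(np.degrees(np.arctan2(*r.apply([1,0,0])[[1,0]])),2),'turn tot',w.round(2))
    step=(np.asarray(pos)-p)/n
    for k in range(n):
        print((r.inv().apply(step)*1000).round(1+dec).tolist(),(w/n).round(2).tolist()); r=r*R.from_rotvec(np.radians(w/n))
E
python3 - <<'E'
from h import *
i=robot.camera_info("wrist"); print(R.from_rotvec(i['attitude']).as_matrix().round(3))
plan([.37,-.13,.36],-18,8)
E
```

```text
[[ 0.33  -0.905 -0.267]
 [-0.944 -0.317 -0.092]
 [-0.001  0.282 -0.959]]
clock 0.15 from [ 0.1735 -0.4954  0.4042] yaw 19.3 turn tot [-6.00e-02  2.00e-02  3.73e+01]
[38.3, -35.0, 5.6] [-0.01, 0.0, 4.66]
[35.3, -38.0, 5.6] [-0.01, 0.0, 4.66]
[32.1, -40.7, 5.6] [-0.01, 0.0, 4.66]
[28.7, -43.2, 5.6] [-0.01, 0.0, 4.66]
[25.1, -45.4, 5.5] [-0.01, 0.0, 4.66]
[21.3, -47.3, 5.5] [-0.01, 0.0, 4.66]
[17.4, -48.9, 5.5] [-0.01, 0.0, 4.66]
[13.4, -50.1, 5.5] [-0.01, 0.0, 4.66]
```

Request:
jog_arm --steps '[[[43, -26, 4], [0, 0, 3.7], 100], [[41, -29, 4], [0, 0, 3.7], 100], [[39, -31, 4], [0, 0, 3.7], 100], [[37, -34, 4], [0, 0, 3.7], 100], [[35, -36, 4], [0, 0, 3.7], 100], [[32, -38, 4], [0, 0, 3.7], 100], [[30, -40, 4], [0, 0, 3.7], 100], [[27, -42, 4], [0, 0, 3.7], 100], [[24, -44, 4], [0, 0, 3.7], 100], [[21, -45, 4], [0, 0, 4], 100]]'

```text
clock: 1.4
tool_pos: [0.4838, -0.1338, 0.3644]
orientation: [-3.091, 0.429, -0.003]
contact_force: [-0.2, -0.6, -0.0]
grip_width: 0.0856
```

```bash
python3 - <<'E'
from h import *
s=robot.state();print(s['tool_pos'],s['clock'],np.abs(s['joint_velocities']).max())
import pickle
pickle.dump(robot.camera_info("wrist"),open("w1.pkl","wb"))
im=robot.capture("wrist"); cv2.imwrite("pics/w1.png",im[:,:,::-1])
E
```

```text
[ 0.48383883 -0.13378328  0.36440822] 1.4 0.2809345634831383
```

View pics/w1.png

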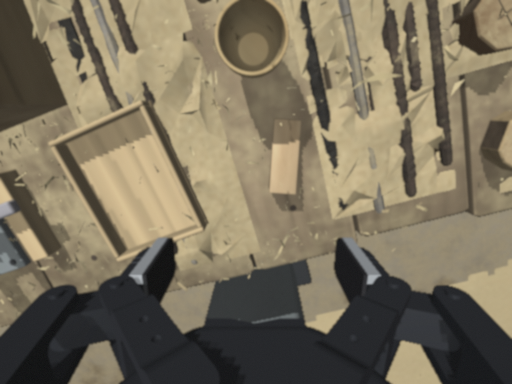

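The wrist view shows the wedge at (285,157). Its thin end is up at about (288,121), in the cup's shadow, and its thick end is at (283,194). The tray is on the left.

```bash
python3 - <<'E'
import cv2
a=cv2.imread("pics/w1.png")
cv2.imwrite("pics/w1z.png",cv2.resize(a[105:225,240:340],None,fx=5,fy=5,interpolation=cv2.INTER_CUBIC))
cv2.imwrite("pics/w1t.png",cv2.resize(a[80:270,40:220],None,fx=3,fy=3,interpolation=cv2.INTER_CUBIC))
E
```

```text
(no output)
```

View pics/w1z.png

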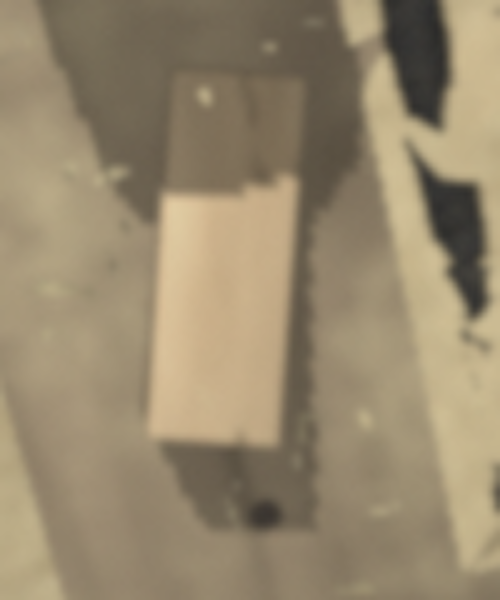

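View pics/w1t.png

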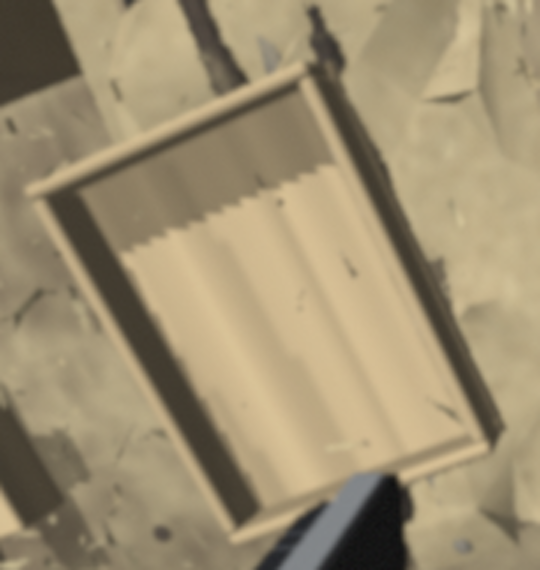

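```bash
python3 - <<'E'
from h import *
import pickle
i=pickle.load(open("w1.pkl","rb"))
f=lambda x,y:((x+.5)/5-.5+240,(y+.5)/5-.5+105)
P=[onz(i,*f(*p),z) for p,z in(((170,72),.0044),((304,78),.0044),((279,444),.026),((150,437),.026))]
P=np.array(P);print(P.round(4));a=(P[0]+P[1])/2;b=(P[2]+P[3])/2;d=(a-b)[:2];print(a,b,np.linalg.norm(d),np.degrees(np.arctan2(d[1],d[0])),np.linalg.norm(P[0]-P[1]),np.linalg.norm(P[2]-P[3]))
u=d/np.linalg.norm(d);c=(a+b)[:2]/2;print('c',c,'grasp',c-.029*u)
f=lambda x,y:((x+.5)/3-.5+40,(y+.5)/3-.5+80)
P=np.array([onz(i,*f(*p),.040) for p in((32,190),(308,68),(490,445),(235,538))]);print(P.round(4),P.mean(0))
print(np.linalg.norm(P-np.roll(P,-1,0),axis=1)); e=P[1]-P[2];print(np.degrees(np.arctan2(e[1],e[0])));e=P[0]-P[3];print(np.degrees(np.arctan2(e[1],e[0])))
i=robot.camera_info("top")
# cross-check with top picture
print([ (round((proj(i,np.r_[q,0])[0]-210)*5.4),round((proj(i,np.r_[q,0])[1]-140)*5.4)) for q in (a[:2],b[:2])])
E
```

```text
[[ 0.5396 -0.1658  0.0044]
 [ 0.5298 -0.1956  0.0044]
 [ 0.4514 -0.1681  0.026 ]
 [ 0.4612 -0.1393  0.026 ]]
[ 0.53473975 -0.18071074  0.0044    ] [ 0.45629209 -0.15370289  0.026     ] 0.08296661626020571 -18.997489360577795 0.03138404758782316 0.030438526745223873
c [ 0.49551592 -0.16720682] grasp [ 0.46809547 -0.15776654]
[[ 0.5842  0.0784  0.04  ]
 [ 0.5947 -0.0375  0.04  ]
 [ 0.4435 -0.053   0.04  ]
 [ 0.4316  0.0633  0.04  ]] [0.51349047 0.01280618 0.04      ]
[0.1162871  0.15199158 0.1169083  0.15331515]
5.868661845704155
5.633144761157752
[(477, 281), (433, 409)]
```

```bash
python3 - <<'E'
from h import *
print(robot.state()['contact_force'])
plan([.468,-.158,.240],-19,4)
E
```

```text
[ 2.38511194 -0.66674292  0.32797832]
clock 1.45 from [ 0.486  -0.1337  0.3638] yaw -15.56 turn tot [-1.31  0.02  3.44]
[-2.7, 7.8, 30.8] [-0.33, 0.0, 0.86]
[-2.6, 7.6, 30.8] [-0.33, 0.0, 0.86]
[-2.5, 7.5, 30.9] [-0.33, 0.0, 0.86]
[-2.4, 7.3, 30.9] [-0.33, 0.0, 0.86]
```

Request:
jog_arm --steps '[[[-3, 8, 31], [0, 0, 1], 100], [[-3, 8, 31], [0, 0, 1], 100], [[-2, 7, 31], [0, 0, 1], 100], [[-2, 7, 31], [0, 0, 0], 100], [[0, 0, 0], [0, 0, 0], 100], [[0, 0, 0], [0, 0, 0], 100]]'

```text
clock: 2.2
tool_pos: [0.4646, -0.162, 0.241]
orientation: [-3.078, 0.509, -0.005]
contact_force: [-0.7, 0.3, 0.4]
grip_width: 0.0853
```

```bash
python3 - <<'E'
from h import *
import pickle
print(robot.state()['contact_force'])
plan([.468,-.158,.175],-19,1)
pickle.dump(robot.camera_info("wrist"),open("w2.pkl","wb"))
im=robot.capture("wrist"); cv2.imwrite("pics/w2.png",im[:,:,::-1])
E
```

```text
[-0.70622863  0.339707    0.37689636]
clock 2.2 from [ 0.4646 -0.162   0.241 ] yaw -18.8 turn tot [-1.28  0.04  0.2 ]
[2.0, -3.5, 66.1] [-1.28, 0.04, 0.2]
```

View pics/w2.png

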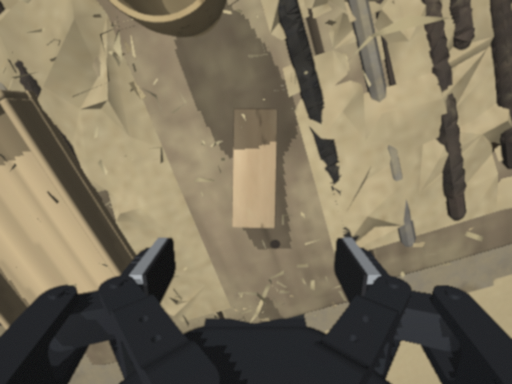

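```bash
python3 - <<'E'
from h import *
import pickle
i=pickle.load(open("w2.pkl","rb"))
P=np.array([onz(i,*p,z) for p,z in(((234.5,109),.0044),((277,109),.0044),((274.5,228.5),.026),((232.5,227.5),.026))])
a=(P[0]+P[1])/2;b=(P[2]+P[3])/2;d=(a-b)[:2];print(a,b,np.linalg.norm(d),np.degrees(np.arctan2(d[1],d[0])),np.linalg.norm(P[0]-P[1]),np.linalg.norm(P[2]-P[3]))
u=d/np.linalg.norm(d);c=(a+b)[:2]/2;print('c',c,'grasp',c-.029*u)
E
```

```text
[ 0.53416241 -0.18195384  0.0044    ] [ 0.45514344 -0.15378423  0.026     ] 0.08388995607988839 -19.620729580227355 0.030794146005245104 0.03084689635711858
c [ 0.49465293 -0.16786903] grasp [ 0.46733678 -0.15813105]
```

Consistent, with the grasp at (0.4675, -0.158) and yaw -19.4. Next I'll correct the tilt, descend and grip.

Request:
jog_arm --steps '[[[2, -3.5, 10], [-1.3, 0, 0.6], 80], [[0, 0, 20], [0, 0, 0], 70], [[0, 0, 10], [0, 0, 0], 70], [[0, 0, 0], [0, 0, 0], 70], [[0, 0, 0], [0, 0, 0], 70]]'

```text
clock: 2.88
tool_pos: [0.4664, -0.1621, 0.2006]
orientation: [-3.096, 0.522, 0.001]
contact_force: [-0.0, 0.7, 0.5]
grip_width: 0.06
```

```bash
python3 - <<'E'
from h import *
print(robot.state()['contact_force'])
plan([.4675,-.158,.175],-19.4,1)
E
```

```text
[-0.01153917  0.66170339  0.51445932]
clock 2.875 from [ 0.4664 -0.1621  0.2006] yaw -19.16 turn tot [-0.1   0.06  0.24]
[-0.3, -4.2, 25.6] [-0.1, 0.06, 0.24]
```

Request:
jog_arm --steps '[[[0, -4, 12], [0, 0, 0], 70], [[0, 0, 12], [0, 0, 0], 70], [[0, 0, 0], [0, 0, 0], 60], [[0, 0, 0], [0, 0, 0], 60]]'

```text
clock: 3.38
tool_pos: [0.4666, -0.1605, 0.176]
orientation: [-3.095, 0.518, 0.002]
contact_force: [0.6, -0.3, 1.3]
grip_width: 0.0516
```

```bash
python3 - <<'E'
from h import *
print(robot.state()['contact_force'])
plan([.4675,-.158,.175],-19.4,1)
im=robot.capture("wrist"); cv2.imwrite("pics/w3.png",im[:,:,::-1])
E
```

```text
[ 0.59582496 -0.29608912  1.32939448]
clock 3.375 from [ 0.4666 -0.1605  0.176 ] yaw -18.99 turn tot [-0.21  0.12  0.41]
[0.1, -2.6, 1.0] [-0.21, 0.12, 0.41]
```

View pics/w3.png

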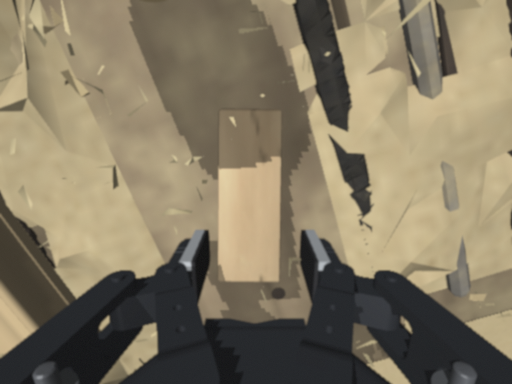

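Request:
jog_arm --steps '[[[0, -2.5, 1], [0, 0, 0], 45], [[0, 0, 0], [0, 0, 0], 20], [[0, 0, 0], [0, 0, 0], 0], [[0, 0, 0], [0, 0, 0], 0], [[0, 0, 0], [0, 0, 0], 0], [[0, 0, 0], [0, 0, 0], 0]]'

```text
clock: 4.18
tool_pos: [0.4671, -0.1594, 0.1756]
orientation: [-3.094, 0.514, 0.0]
contact_force: [-0.5, 0.4, 5.7]
grip_width: 0.0306
```

```bash
python3 - <<'E'
from h import *
print(robot.state()['contact_force'])
plan([.4675,-.158,.175],-19.4,1)
im=robot.capture("wrist"); cv2.imwrite("pics/w4.png",im[:,:,::-1])
E
```

```text
[-0.52787957  0.41439786  5.74681764]
clock 4.175 from [ 0.4671 -0.1594  0.1756] yaw -18.88 turn tot [-0.28  0.05  0.52]
[-0.1, -1.5, 0.6] [-0.28, 0.05, 0.52]
```

View pics/w4.png

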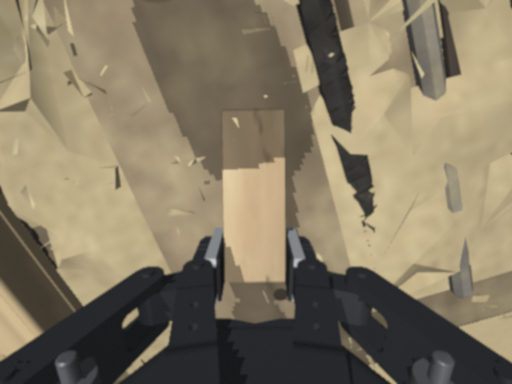

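```bash
python3 - <<'E'
from h import *
plan([.467,-.159,.30],-19,3)
r=[]
E
```

```text
clock 4.225 from [ 0.4671 -0.1595  0.1756] yaw -18.88 turn tot [-0.28  0.05  0.12]
[-0.1, -0.3, -41.5] [-0.09, 0.02, 0.04]
[-0.1, -0.3, -41.5] [-0.09, 0.02, 0.04]
[-0.1, -0.2, -41.5] [-0.09, 0.02, 0.04]
```

Request:
jog_arm --steps '[[[0, 0, -20], [0, 0, 0], 0], [[0, 0, -50], [0, 0, 0], 0], [[0, 0, -60], [0, 0, 0], 0], [[0, 0, -20], [0, 0, 0], 0]]'

```text
clock: 4.72
tool_pos: [0.4676, -0.1605, 0.3287]
orientation: [-3.095, 0.515, -0.006]
contact_force: [-0.5, -0.6, -1.5]
grip_width: 0.031
```

```bash
python3 - <<'E'
from h import *
print(robot.state()['contact_force'],robot.state()['grip_width'])
plan([.42,.235,.34],4,8)
E
```

```text
[-0.54540632 -0.63559893 -1.52897727] 0.03095322566901737
clock 4.725 from [ 0.4676 -0.1605  0.3287] yaw -18.88 turn tot [ -0.22  -0.25 -22.88]
[-21.6, -44.9, -1.3] [-0.03, -0.03, -2.86]
[-19.4, -45.9, -1.3] [-0.03, -0.03, -2.86]
[-17.0, -46.8, -1.3] [-0.03, -0.03, -2.86]
[-14.7, -47.6, -1.3] [-0.03, -0.03, -2.86]
[-12.3, -48.2, -1.3] [-0.03, -0.03, -2.86]
[-9.9, -48.8, -1.4] [-0.03, -0.03, -2.86]
[-7.4, -49.2, -1.4] [-0.03, -0.03, -2.86]
[-5.0, -49.5, -1.4] [-0.03, -0.03, -2.86]
```

Request:
jog_arm --steps '[[[-22, -45, 0], [0, 0, -2.9], 0], [[-19, -46, 0], [0, 0, -2.9], 0], [[-17, -47, 0], [0, 0, -2.9], 0], [[-15, -48, 0], [0, 0, -2.9], 0], [[-12, -48, 0], [0, 0, -2.9], 0], [[-10, -49, 0], [0, 0, -2.9], 0], [[-7, -49, 0], [0, 0, -2.9], 0], [[-5, -50, 0], [0, 0, -2.6], 0], [[0, 0, 0], [0, 0, 0], 0], [[0, 0, 0], [0, 0, 0], 0]]'

```text
clock: 5.98
tool_pos: [0.3965, 0.0984, 0.3407]
orientation: [-3.025, -0.323, -0.006]
contact_force: [-0.6, 0.2, -0.7]
grip_width: 0.0309
```

```bash
python3 - <<'E'
from h import *
import pickle
print(robot.state()['contact_force'])
plan([.42,.235,.34],4,1)
pickle.dump(robot.camera_info("wrist"),open("w5.pkl","wb"))
im=robot.capture("wrist"); cv2.imwrite("pics/w5.png",im[:,:,::-1])
E
```

```text
[-0.56410737  0.21765298 -0.65536088]
clock 5.975 from [0.3965 0.0984 0.3407] yaw 12.16 turn tot [-5.67 -0.41  8.19]
[51.7, -127.8, 14.0] [-5.67, -0.41, 8.19]
```

View pics/w5.png

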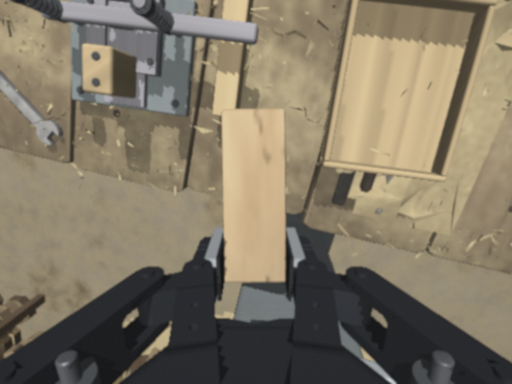

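```bash
python3 - <<'E'
from h import *
s=robot.state();print(s['joint_pos'].round(3),s['joint_velocities'].round(3))
plan([.42,.235,.34],4,6)
E
```

```text
[ 0.211  0.068 -0.394  1.095  0.098  3.141] [-0.01   0.001  0.    -0.001  0.002 -0.001]
clock 6.025 from [0.3966 0.0981 0.3407] yaw 12.12 turn tot [-5.67 -0.41  8.15]
[8.6, -21.4, 2.3] [-0.95, -0.07, 1.36]
[8.1, -21.6, 2.0] [-0.95, -0.07, 1.36]
[7.6, -21.8, 1.6] [-0.95, -0.07, 1.36]
[7.1, -22.0, 1.2] [-0.95, -0.07, 1.36]
[6.5, -22.2, 0.9] [-0.95, -0.07, 1.36]
[6.0, -22.3, 0.5] [-0.95, -0.07, 1.36]
```

Joint 6 is at its limit, since yaw = j1 - j6 + 180. I'll unwind the wrist by nearly a full turn in place, high above everything.

Request:
jog_arm --steps '[[[0, 0, 0], [-5.7, 0, -5], 0], [[0, 0, 0], [0, 0, -10.5], 0], [[0, 0, 0], [0, 0, -10.5], 0], [[0, 0, 0], [0, 0, -10.5], 0], [[0, 0, 0], [0, 0, -10.5], 0], [[0, 0, 0], [0, 0, -10.5], 0], [[0, 0, 0], [0, 0, -10.5], 0], [[0, 0, 0], [0, 0, -10.5], 0], [[0, 0, 0], [0, 0, -10.5], 0], [[0, 0, 0], [0, 0, -10.5], 0]]'

```text
clock: 7.28
tool_pos: [0.3967, 0.0977, 0.3406]
orientation: [1.752, 2.592, 0.019]
contact_force: [0.0, -0.7, -0.3]
grip_width: 0.0305
```

Request:
jog_arm --steps '[[[0, 0, 0], [0, 0, -10.5], 0], [[0, 0, 0], [0, 0, -10.5], 0], [[0, 0, 0], [0, 0, -10.5], 0], [[0, 0, 0], [0, 0, -10.5], 0], [[0, 0, 0], [0, 0, -10.5], 0], [[0, 0, 0], [0, 0, -10.5], 0], [[0, 0, 0], [0, 0, -10.5], 0], [[0, 0, 0], [0, 0, -10.5], 0], [[0, 0, 0], [0, 0, -10.5], 0], [[0, 0, 0], [0, 0, -10.5], 0]]'

```text
clock: 8.52
tool_pos: [0.3968, 0.0978, 0.3406]
orientation: [-0.989, 2.963, -0.005]
contact_force: [-0.2, 0.2, 0.1]
grip_width: 0.0306
```

Request:
jog_arm --steps '[[[0, 0, 0], [0, 0, -10.5], 0], [[0, 0, 0], [0, 0, -10.5], 0], [[0, 0, 0], [0, 0, -10.5], 0], [[0, 0, 0], [0, 0, -10.5], 0], [[0, 0, 0], [0, 0, -10.5], 0], [[0, 0, 0], [0, 0, -10.5], 0], [[0, 0, 0], [0, 0, -10.5], 0], [[0, 0, 0], [0, 0, -10.5], 0], [[0, 0, 0], [0, 0, -10.5], 0], [[0, 0, 0], [0, 0, -10.5], 0]]'

```text
clock: 9.78
tool_pos: [0.3967, 0.0978, 0.3406]
orientation: [-2.961, 1.023, -0.025]
contact_force: [0.3, -0.3, -1.4]
grip_width: 0.0304
```

```bash
python3 - <<'E'
from h import *
s=robot.state();print(s['joint_pos'].round(3),s['joint_velocities'].round(3),s['grip_width'])
plan([.42,.235,.34],4,5)
E
```

```text
[ 2.420e-01  6.600e-02 -3.940e-01  1.093e+00 -2.000e-03 -2.235e+00] [-2.000e-03 -2.000e-03 -1.000e-03  0.000e+00 -0.000e+00 -1.454e+00] 0.03038661446210978
clock 9.775 from [0.3967 0.0978 0.3406] yaw -38.1 turn tot [ -0.47  -0.97 -42.1 ]
[-13.3, -24.5, 0.3] [-0.09, -0.19, -8.42]
[-9.6, -26.1, 0.3] [-0.09, -0.19, -8.42]
[-5.6, -27.3, 0.3] [-0.09, -0.19, -8.42]
[-1.6, -27.8, 0.2] [-0.09, -0.19, -8.42]
[2.5, -27.7, 0.2] [-0.09, -0.19, -8.42]
```

Request:
jog_arm --steps '[[[-13, -25, 0], [0, 0, -8.4], 0], [[-10, -26, 0], [0, 0, -8.4], 0], [[-6, -27, 0], [0, 0, -8.4], 0], [[-2, -28, 0], [0, 0, -8.4], 0], [[2, -28, 0], [0, 0, -3], 0], [[0, 0, 0], [0, 0, 0], 0], [[0, 0, 0], [0, 0, 0], 0]]'

```text
clock: 10.65
tool_pos: [0.4192, 0.2357, 0.3413]
orientation: [-3.138, 0.05, -0.028]
contact_force: [-0.7, -0.6, -0.8]
grip_width: 0.0308
```

```bash
python3 - <<'E'
from h import *
import pickle
s=robot.state();print(s['joint_pos'].round(3),s['joint_velocities'].round(3),s['contact_force'])
plan([.42,.235,.34],4,1)
pickle.dump(robot.camera_info("wrist"),open("w6.pkl","wb"))
im=robot.capture("wrist"); cv2.imwrite("pics/w6.png",im[:,:,::-1])
E
```

```text
[ 0.514  0.187 -0.247  1.12  -0.007 -2.596] [-0.005 -0.01  -0.006  0.     0.002 -0.   ] [-0.70965333 -0.59290448 -0.80830613]
clock 10.65 from [0.4192 0.2357 0.3413] yaw -1.83 turn tot [-0.11 -1.01 -5.83]
[0.8, 0.7, 1.4] [-0.11, -1.01, -5.83]
```

View pics/w6.png

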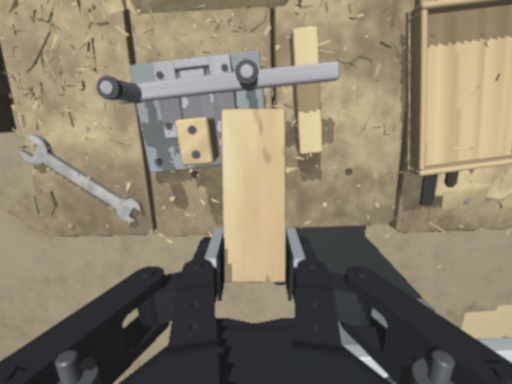

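The slideway spans about (131-265, 52-172), the rest block (293-322, 27-153) and the bar end is at (338,70). The grip sits at (195,141). I'll zoom for the edges.

```bash
python3 - <<'E'
import cv2
a=cv2.imread("pics/w6.png")
cv2.imwrite("pics/w6z.png",cv2.resize(a[15:185,90:350],None,fx=3,fy=3,interpolation=cv2.INTER_CUBIC))
E
```

```text
(no output)
```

View pics/w6z.png

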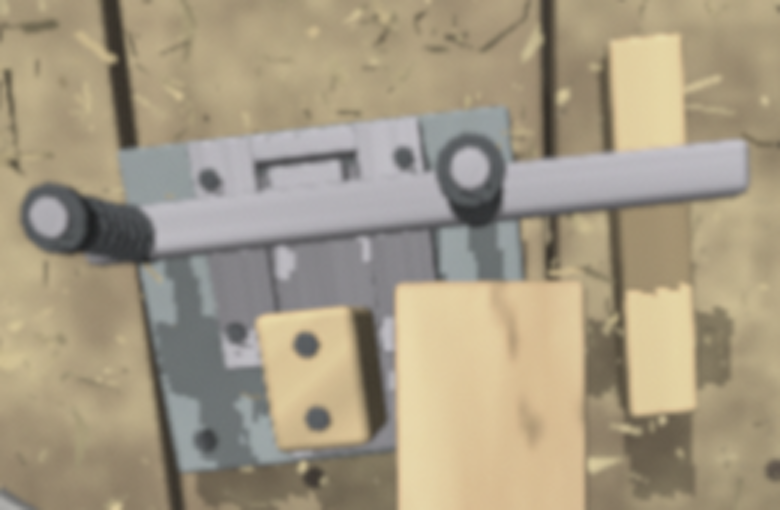

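```bash
python3 - <<'E'
from h import *
import pickle
i=pickle.load(open("w6.pkl","rb"))
f=lambda x,y:((x+.5)/3-.5+90,(y+.5)/3-.5+15)
G=lambda l,z:np.array([onz(i,*f(*p),z)[:2] for p in l])
an=lambda e:round(float(np.degrees(np.arctan2(e[1],e[0]))),2)
p=G([(120,150),(508,106),(180,470)],.012);print('plate',p.round(4).tolist(),'c',(p[1]+p[2])/2,an(p[0]-p[1])-90,an(p[0]-p[2]),np.linalg.norm(p[0]-p[1]),np.linalg.norm(p[0]-p[2]))
r=G([(609,41),(681,34),(695,409),(630,415)],.0285);print('rest',r.round(4).tolist(),r.mean(0),an(r[0]-r[3]),an(r[1]-r[2]),np.linalg.norm(r-np.roll(r,-1,0),axis=1))
b=G([(743,140),(747,187)],.048);print('barend',b.round(4).tolist(),b.mean(0))
b=G([(155,204),(155,250)],.048);print('barleft',b.round(4).tolist())
g=G([(256,318),(350,306),(370,438),(280,450)],.065);print('grip',g.mean(0),an(g[0]-g[3]),an(g[1]-g[2]))
q=G([(47,217),(471,167)],.094);print('pillars',q.round(4).tolist(),an(q[0]-q[1])-90,np.linalg.norm(q[0]-q[1]))
for th in(4.,4.5):
  c,s=np.cos(np.radians(th)),np.sin(np.radians(th));M=np.array([[c,-s],[s,c]])
  print(th,'O from plate',(p[1]+p[2])/2,'pillars',q.mean(0)-M@[.02,0],'grip',g.mean(0)-M@[-.029,0])
E
```

```text
plate [[0.5468, 0.3603], [0.5554, 0.2274], [0.4354, 0.3539]] c [0.49540096 0.29069826] 3.7099999999999937 3.25 0.13310712444357362 0.11165308974039329
rest [[0.5695, 0.1958], [0.5709, 0.1734], [0.454, 0.1658], [0.4526, 0.1883]] [0.51172721 0.18079265] 3.68 3.71 [0.02246731 0.1171308  0.02254693 0.11715076]
barend [[0.5362, 0.1584], [0.523, 0.1566]] [0.52958835 0.15749489]
barleft [[0.5242, 0.3364], [0.5109, 0.3382]]
grip [0.47107269 0.28855487] 4.62 4.53
pillars [[0.5163, 0.3465], [0.5238, 0.2386]] 3.980000000000004 0.10810728136903308
4.0 O from plate [0.49540096 0.29069826] pillars [0.50010075 0.29113705] grip [0.50000205 0.29057781]
4.5 O from plate [0.49540096 0.29069826] pillars [0.50011368 0.290963  ] grip [0.49998329 0.29083018]
```

Request:
jog_arm --steps '[[[0, 10, 10], [0, -1, -5.8], 0], [[8, 25, 20], [0, 0, 0], 0], [[8, 25, 40], [0, 0, 0], 0], [[0, 0, 25], [0, 0, 0], 0], [[0, 0, 0], [0, 0, 0], 0], [[0, 0, 0], [0, 0, 0], 0]]'

```text
clock: 11.45
tool_pos: [0.439, 0.1779, 0.2475]
orientation: [-3.137, -0.11, -0.003]
contact_force: [0.4, 0.8, -0.4]
grip_width: 0.0306
```

```bash
python3 - <<'E'
from h import *
import pickle
s=robot.state();print(s['joint_pos'].round(3),s['contact_force'])
plan([.436,.176,.215],4,1)
pickle.dump(robot.camera_info("wrist"),open("w7.pkl","wb"))
im=robot.capture("wrist"); cv2.imwrite("pics/w7.png",im[:,:,::-1])
im=robot.capture("scene"); cv2.imwrite("pics/s7.png",cv2.resize(im[200:300,90:230,::-1],None,fx=5,fy=5,interpolation=cv2.INTER_CUBIC))
E
```

```text
[ 3.840e-01  2.620e-01 -4.140e-01  8.920e-01  2.000e-03 -2.827e+00] [ 0.38417025  0.75350415 -0.40976806]
clock 11.45 from [0.439  0.1779 0.2475] yaw 4.03 turn tot [-0.17 -0.12  0.03]
[-3.2, 1.8, 32.5] [-0.17, -0.12, 0.03]
```

View pics/w7.png

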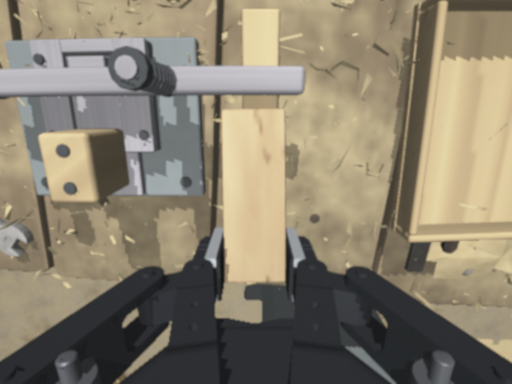

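View pics/s7.png

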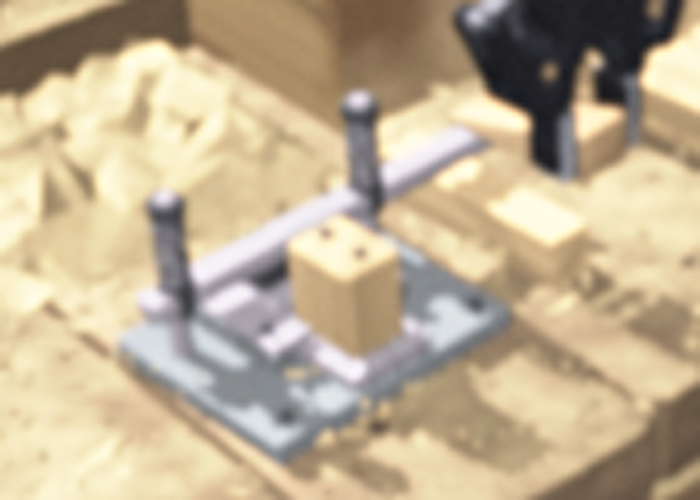

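```bash
python3 - <<'E'
from h import *
import pickle
i=pickle.load(open("w7.pkl","rb")); s=robot.state()
r=R.from_rotvec(s['orientation'])
T=lambda u,v,z:(r.inv().apply(onz(i,u,v,z)-s['tool_pos'])*1000).round(1)
print('rest L,R',T(243,10,.0285),T(279.5,10,.0285)); print('L,R near bar',T(243,67,.0285),T(279,67,.0285),T(242,105,.0285),T(280,105,.0285))
print('bar end',T(304,66,.048),T(304,93,.048),'pillar',T(128,66,.094),'grip',[T(*p,.065) for p in((41,135),(97,129),(104,200),(50,201))])
for d in((222,109),(285,109)): print('tip',T(*d,s['tool_pos'][2]-.1756+.0044))
E
```

```text
rest L,R [129.9  -6.4 219.7] [129.8  15.9 219.6]
L,R near bar [ 97.5  -6.7 219.6] [ 97.5  16.2 219.5] [ 74.2  -7.7 219.5] [ 74.2  17.4 219.5]
bar end [ 95.1  28.9 200. ] [ 80.5  29.6 199.9] pillar [ 88.5 -52.3 154.2] grip [array([  58.3, -118.7,  183.4]), array([ 61.3, -86.1, 183.3]), array([ 20.2, -88.5, 183.1]), array([  19.6, -121.7,  183.3])]
tip [ 71.2 -15.5 171.5]
tip [ 71.2  15.6 171.4]
```

Request:
jog_arm --steps '[[[0, 4.5, 20], [0, 0, 0], 0], [[0, 0, 18], [0, 0, 0], 0], [[0, 0, 0], [0, 0, 0], 0], [[0, 0, 0], [0, 0, 0], 0]]'

```text
clock: 12.05
tool_pos: [0.4394, 0.174, 0.2095]
orientation: [-3.136, -0.112, -0.004]
contact_force: [0.2, -0.4, 0.7]
grip_width: 0.0311
```

Request:
jog_arm --steps '[[[0, 0, 1], [0, 0, 0], 0], [[0, 0, 1], [0, 0, 0], 0]]'

```text
clock: 12.3
tool_pos: [0.4392, 0.1738, 0.207]
orientation: [-3.137, -0.111, -0.003]
contact_force: [0.7, -0.0, -1.2]
grip_width: 0.0305
```

Request:
jog_arm --steps '[[[0, 0, 1], [0, 0, 0], 0], [[0, 0, 0], [0, 0, 0], 0]]'

```text
clock: 12.55
tool_pos: [0.439, 0.1737, 0.2055]
orientation: [-3.137, -0.111, -0.002]
contact_force: [0.5, 0.8, -0.8]
grip_width: 0.0308
```

Request:
jog_arm --steps '[[[0, 0, 1], [0, 0, 0], 0], [[0, 0, 0], [0, 0, 0], 0]]'

```text
clock: 12.8
tool_pos: [0.439, 0.1737, 0.2044]
orientation: [-3.137, -0.111, -0.001]
contact_force: [0.5, 0.4, 0.2]
grip_width: 0.0308
```

Request:
jog_arm --steps '[[[0, 0, 1], [0, 0, 0], 0], [[0, 0, 0], [0, 0, 0], 0]]'

```text
clock: 13.05
tool_pos: [0.439, 0.1737, 0.2034]
orientation: [-3.137, -0.111, -0.002]
contact_force: [-0.4, -0.6, -0.7]
grip_width: 0.0307
```

Request:
jog_arm --steps '[[[0, 0, 1], [0, 0, 0], 0], [[0, 0, 0], [0, 0, 0], 0]]'

```text
clock: 13.3
tool_pos: [0.439, 0.1737, 0.2028]
orientation: [-3.137, -0.111, -0.002]
contact_force: [-2.3, -0.9, 5.0]
grip_width: 0.0306
```

Request:
jog_arm --steps '[[[6, 0, -0.4], [0, 0, 0], 0], [[6, 0, 0], [0, 0, 0], 0], [[6, 0, 0], [0, 0, 0], 0], [[6, 0, 0], [0, 0, 0], 0], [[0, 0, 0], [0, 0, 0], 0]]'

```text
clock: 13.92
tool_pos: [0.4638, 0.1755, 0.203]
orientation: [-3.137, -0.111, -0.003]
contact_force: [1.2, 0.4, 1.5]
grip_width: 0.0309
```

```bash
python3 - <<'E'
from h import *
import pickle
s=robot.state();print(s['contact_force'])
plan([.4985,.1779,.2028],4,1)
im=robot.capture("wrist"); cv2.imwrite("pics/w8.png",im[:,:,::-1])
E
```

```text
[1.20616524 0.40729833 1.47442617]
clock 13.925 from [0.4638 0.1755 0.203 ] yaw 4.05 turn tot [-0.16 -0.13  0.05]
[34.8, 0.1, 0.2] [-0.16, -0.13, 0.05]
```

View pics/w8.png

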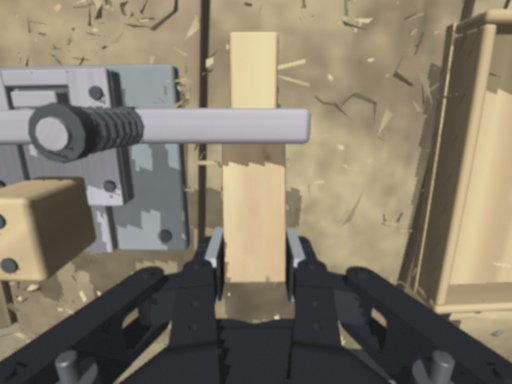

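The tip has gone under the bar at row 143 and sits centred on the rest. I'll keep pushing.

Request:
jog_arm --steps '[[[5, 0, 0], [0, 0, 0], 0], [[5, 0, 0], [0, 0, 0], 0], [[5, 0, 0], [0, 0, 0], 0], [[0, 0, 0], [0, 0, 0], 0]]'

```text
clock: 14.48
tool_pos: [0.476, 0.1761, 0.2029]
orientation: [-3.137, -0.112, 0.006]
contact_force: [-10.3, -1.3, 12.2]
grip_width: 0.0309
```

Request:
jog_arm --steps '[[[4, 0, 0], [0, 0, 0], 0], [[4, 0, 0], [0, 0, 0], 0], [[0, 0, 0], [0, 0, 0], 0]]'

```text
clock: 14.85
tool_pos: [0.4837, 0.1766, 0.2029]
orientation: [-3.137, -0.112, 0.007]
contact_force: [-12.7, -0.6, 13.9]
grip_width: 0.0305
```

Request:
jog_arm --steps '[[[3, 0, 0], [0, 0, 0], 0], [[3, 0, 0], [0, 0, 0], 0], [[0, 0, 0], [0, 0, 0], 0]]'

```text
clock: 15.22
tool_pos: [0.4894, 0.177, 0.2029]
orientation: [-3.137, -0.112, 0.008]
contact_force: [-13.8, -1.6, 15.1]
grip_width: 0.0307
```

Request:
jog_arm --steps '[[[3, 0, 0], [0, 0, 0], 0], [[0, 0, 0], [0, 0, 0], 0]]'

```text
clock: 15.48
tool_pos: [0.4923, 0.1772, 0.2029]
orientation: [-3.137, -0.112, 0.008]
contact_force: [-14.9, -2.1, 16.1]
grip_width: 0.0309
```

Request:
jog_arm --steps '[[[2, 0, 0], [0, 0, 0], 0], [[0, 0, 0], [0, 0, 0], 0]]'

```text
clock: 15.72
tool_pos: [0.494, 0.1773, 0.2029]
orientation: [-3.137, -0.112, 0.009]
contact_force: [-15.8, -0.4, 16.6]
grip_width: 0.0305
```

Request:
jog_arm --steps '[[[2, 0, 0], [0, 0, 0], 0], [[0, 0, 0], [0, 0, 0], 0]]'

```text
clock: 15.98
tool_pos: [0.496, 0.1775, 0.2029]
orientation: [-3.137, -0.112, 0.009]
contact_force: [-15.6, -1.4, 16.8]
grip_width: 0.0304
```

```bash
python3 - <<'E'
from h import *
im=robot.capture("wrist"); cv2.imwrite("pics/w9.png",im[:,:,::-1])
im=robot.capture("scene"); cv2.imwrite("pics/s9.png",cv2.resize(im[200:300,90:230,::-1],None,fx=5,fy=5,interpolation=cv2.INTER_CUBIC))
E
```

```text
(no output)
```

View pics/w9.png

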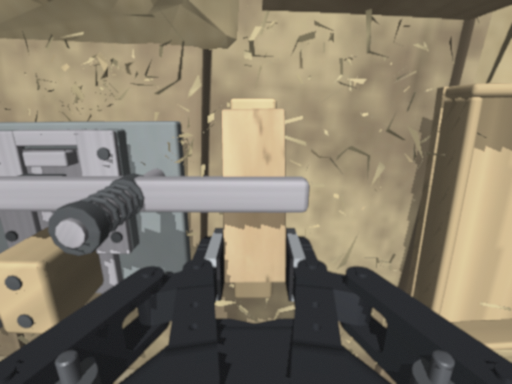

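View pics/s9.png

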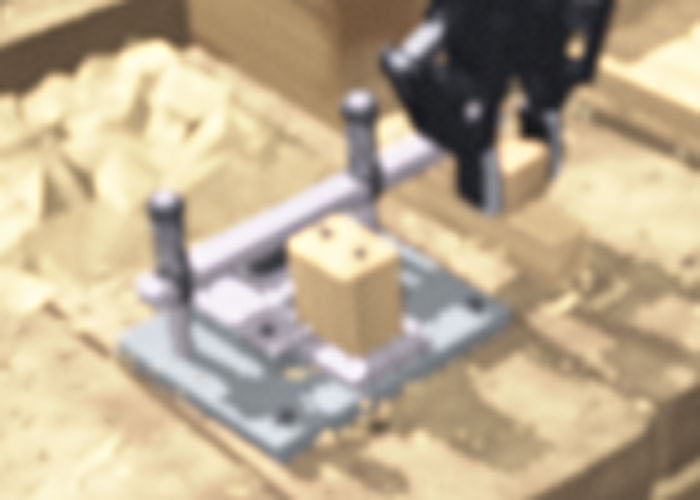

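Request:
jog_arm --steps '[[[1.5, 0, 0], [0, 0, 0], 0], [[0, 0, 0], [0, 0, 0], 0]]'

```text
clock: 16.32
tool_pos: [0.4974, 0.1776, 0.2029]
orientation: [-3.137, -0.112, 0.009]
contact_force: [-15.5, -1.2, 17.4]
grip_width: 0.0312
```

Request:
jog_arm --steps '[[[1.5, 0, 0], [0, 0, 0], 0], [[0, 0, 0], [0, 0, 0], 0]]'

```text
clock: 16.58
tool_pos: [0.4989, 0.1777, 0.2029]
orientation: [-3.137, -0.112, 0.009]
contact_force: [-15.9, -2.2, 16.2]
grip_width: 0.031
```

```bash
python3 - <<'E'
from h import *
im=robot.capture("scene"); cv2.imwrite("pics/s10.png",cv2.resize(im[200:300,90:230,::-1],None,fx=5,fy=5,interpolation=cv2.INTER_CUBIC))
# bar lift from vertical shift of the bar's left end between pictures
a=cv2.imread("pics/scene0.png",0); b=cv2.cvtColor(im,cv2.COLOR_RGB2GRAY); c=cv2.imread("pics/s7.png",0)
i=robot.camera_info("scene")
O=np.array([.500,.2908]);th=np.radians(4);M=np.array([[np.cos(th),-np.sin(th)],[np.sin(th),np.cos(th)]])
for y in(.066,.03,0.,-.03):
  q=O+M@[.012,y]
  u0=proj(i,[*q,.042]);u1=proj(i,[*q,.051]);print(y,np.round(u0,2),np.round(u1,2))
  x,yy=int(round(u0[0])),int(round(u0[1]))
  t=a[yy-4:yy+5,x-5:x+6]; S=b[yy-12:yy+9,x-9:x+10]
  r=cv2.matchTemplate(S,t,cv2.TM_CCOEFF_NORMED);_,m,_,l=cv2.minMaxLoc(r);print(m,l[0]-4,l[1]-8)
E
```

```text
0.066 [122.99 263.82] [122.56 260.4 ]
0.9489469528198242 -1 -3
0.03 [136.31 256.62] [135.95 253.24]
0.8332197070121765 -1 -2
0.0 [147.   250.84] [146.69 247.5 ]
0.867261528968811 -1 -2
-0.03 [157.33 245.26] [157.06 241.95]
0.7087804675102234 0 -1
```

View pics/s10.png

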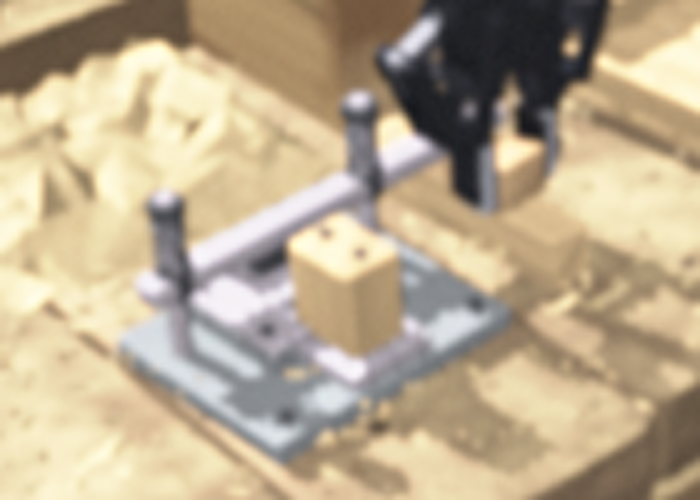

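Request:
jog_arm --steps '[[[1.5, 0, 0], [0, 0, 0], 0], [[0, 0, 0], [0, 0, 0], 0]]'

```text
clock: 16.88
tool_pos: [0.5003, 0.1778, 0.2029]
orientation: [-3.137, -0.112, 0.009]
contact_force: [-16.4, -1.3, 17.2]
grip_width: 0.0306
```

Request:
jog_arm --steps '[[[1, 0, 0], [0, 0, 0], 0], [[0, 0, 0], [0, 0, 0], 0]]'

```text
clock: 17.12
tool_pos: [0.5012, 0.1778, 0.2029]
orientation: [-3.137, -0.112, 0.01]
contact_force: [-18.2, -1.6, 17.3]
grip_width: 0.031
```

Request:
jog_arm --steps '[[[1, 0, 0], [0, 0, 0], 0], [[0, 0, 0], [0, 0, 0], 0]]'

```text
clock: 17.38
tool_pos: [0.5022, 0.1779, 0.2029]
orientation: [-3.137, -0.112, 0.01]
contact_force: [-16.6, -1.3, 18.1]
grip_width: 0.0308
```

```bash
python3 - <<'E'
from h import *
im=robot.capture("scene"); cv2.imwrite("pics/s11f.png",im[:,:,::-1])
# sub-pixel lift at bar's left end
a=cv2.imread("pics/scene0.png",0); b=cv2.cvtColor(im,cv2.COLOR_RGB2GRAY)
for x in(116,123,136,147):
  yy=int({116:266,123:264,136:257,147:251}[x])
  A=cv2.resize(a[yy-18:yy+15,x-15:x+16],None,fx=5,fy=5,interpolation=cv2.INTER_CUBIC);B=cv2.resize(b[yy-18:yy+15,x-15:x+16],None,fx=5,fy=5,interpolation=cv2.INTER_CUBIC)
  t=A[70:110,50:100];S=B[40:125,40:110]
  r=cv2.matchTemplate(S,t,cv2.TM_CCOEFF_NORMED);_,m,_,l=cv2.minMaxLoc(r);print(x,round(m,3),(l[0]-10)/5,(l[1]-30)/5)
im=robot.capture("wrist"); cv2.imwrite("pics/w11.png",im[:,:,::-1])
E
```

```text
116 0.706 0.4 -3.6
123 0.989 -0.4 -3.6
136 0.876 -1.6 -2.2
147 0.858 -1.0 -1.4
```

View pics/w11.png

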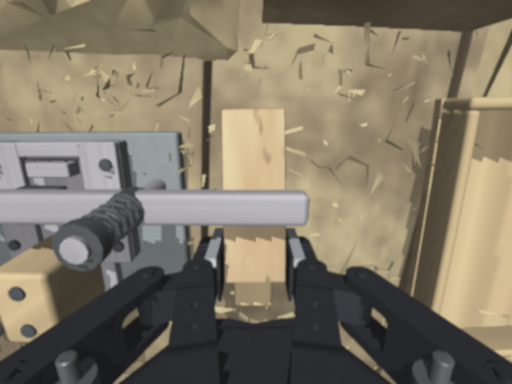

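The lift matches about 9 mm (-3.6 px against -3.4 expected). I'll release.

Request:
jog_arm --steps '[[[0, 0, 0], [0, 0, 0], 55], [[0, 0, 0], [0, 0, 0], 55], [[0, 0, 0], [0, 0, 0], 55], [[0, 0, 0], [0, 0, 0], 55]]'

```text
clock: 17.98
tool_pos: [0.5055, 0.1784, 0.2029]
orientation: [-3.137, -0.111, -0.002]
contact_force: [0.2, -0.1, 0.6]
grip_width: 0.0469
```

Request:
jog_arm --steps '[[[0, 0, -20], [0, 0, 0], 55], [[0, 0, -40], [0, 0, 0], 70], [[-30, -30, -20], [0, 0, 0], 80], [[0, 0, 0], [0, 0, 0], 80], [[0, 0, 0], [0, 0, 0], 80]]'

```text
clock: 18.6
tool_pos: [0.4733, 0.206, 0.2829]
orientation: [-3.137, -0.112, -0.002]
contact_force: [0.1, -0.2, -0.6]
grip_width: 0.0684
```

```bash
python3 - <<'E'
from h import *
import pickle
s=robot.state();print(s['contact_force'],s['joint_pos'].round(3))
plan([.471,.289,.30],4,1)
im=robot.capture("scene"); cv2.imwrite("pics/s12f.png",im[:,:,::-1])
a=cv2.imread("pics/scene0.png",0); b=cv2.cvtColor(im,cv2.COLOR_RGB2GRAY)
for x in(116,123,136,147):
  yy=int({116:266,123:264,136:257,147:251}[x])
  A=cv2.resize(a[yy-18:yy+15,x-15:x+16],None,fx=5,fy=5,interpolation=cv2.INTER_CUBIC);B=cv2.resize(b[yy-18:yy+15,x-15:x+16],None,fx=5,fy=5,interpolation=cv2.INTER_CUBIC)
  t=A[70:110,50:100];S=B[40:125,40:110]
  r=cv2.matchTemplate(S,t,cv2.TM_CCOEFF_NORMED);_,m,_,l=cv2.minMaxLoc(r);print(x,round(m,3),(l[0]-10)/5,(l[1]-30)/5)
pickle.dump(robot.camera_info("wrist"),open("w12.pkl","wb"))
im=robot.capture("wrist"); cv2.imwrite("pics/w12.png",im[:,:,::-1])
E
```

```text
[ 0.06170753 -0.2478269  -0.57178062] [ 4.100e-01  2.940e-01 -2.620e-01  1.013e+00  2.000e-03 -2.803e+00]
clock 18.6 from [0.4733 0.206  0.2829] yaw 4.1 turn tot [-0.15 -0.09  0.1 ]
[3.7, -83.0, -16.9] [-0.15, -0.09, 0.1]
116 0.707 0.6 -3.6
123 0.989 -0.4 -3.6
136 0.863 -1.6 -2.2
147 0.856 -1.0 -1.4
```

View pics/w12.png

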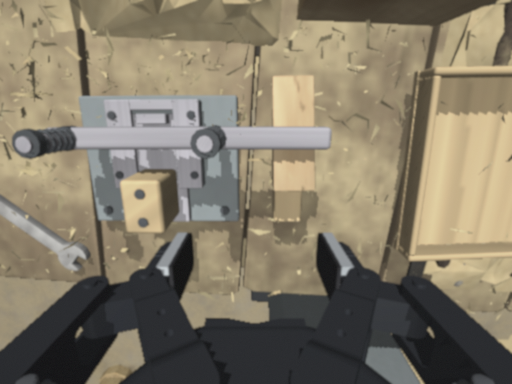

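```bash
python3 - <<'E'
from h import *
import pickle
i=pickle.load(open("w12.pkl","rb"))
P=np.array([onz(i,*p,.065) for p in((121,181),(160,172),(166,231),(124,233))]);print(P.round(4),P.mean(0))
q=onz(i,207,141,.094);print('pillar',q)
a=cv2.imread("pics/w12.png");cv2.imwrite("pics/w12z.png",cv2.resize(a[120:245,80:250],None,fx=4.5,fy=4.5,interpolation=cv2.INTER_CUBIC))
E
```

```text
[[0.4901 0.3028 0.065 ]
 [0.4987 0.2746 0.065 ]
 [0.4537 0.2714 0.065 ]
 [0.4496 0.3033 0.065 ]] [0.4730176  0.28802236 0.065     ]
pillar [0.52567143 0.23719174 0.094     ]
```

View pics/w12z.png

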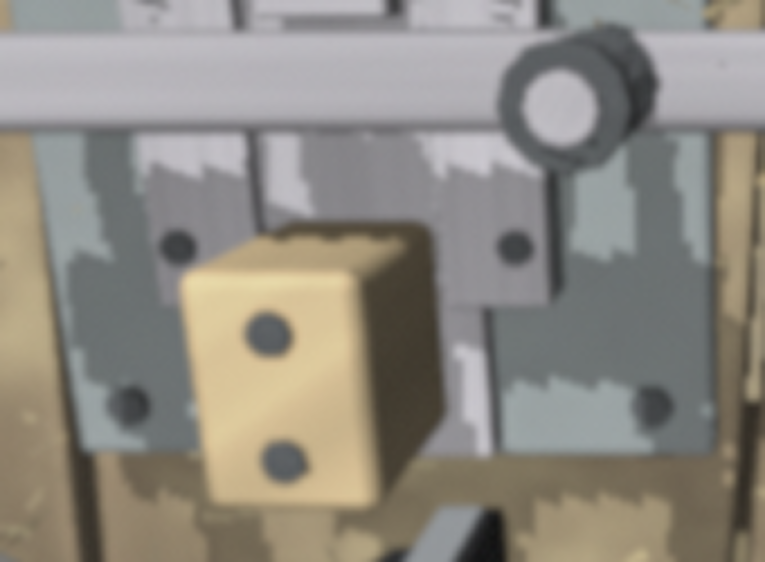

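Request:
jog_arm --steps '[[[0, -20, -5], [0, 0, 0], 90], [[2, -40, -5], [0, 0, 0], 90], [[1, -23, -5], [0, 0, 0], 90], [[0, 0, 0], [0, 0, 0], 90], [[0, 0, 0], [0, 0, 0], 90]]'

```text
clock: 19.32
tool_pos: [0.4701, 0.2888, 0.2979]
orientation: [-3.138, -0.112, -0.001]
contact_force: [0.3, -0.6, 0.3]
grip_width: 0.0769
```

```bash
python3 - <<'E'
from h import *
import pickle
s=robot.state();print(s['contact_force'],s['joint_pos'].round(3))
plan([.471,.288,.205],4,1)
pickle.dump(robot.camera_info("wrist"),open("w13.pkl","wb"))
im=robot.capture("wrist"); cv2.imwrite("pics/w13.png",im[:,:,::-1])
E
```

```text
[ 0.33981365 -0.56764462  0.27316046] [ 5.500e-01  3.390e-01 -1.520e-01  1.078e+00  2.000e-03 -2.663e+00]
clock 19.325 from [0.4701 0.2888 0.2979] yaw 4.09 turn tot [-0.12 -0.03  0.09]
[0.8, 1.0, 92.9] [-0.12, -0.03, 0.09]
```

View pics/w13.png

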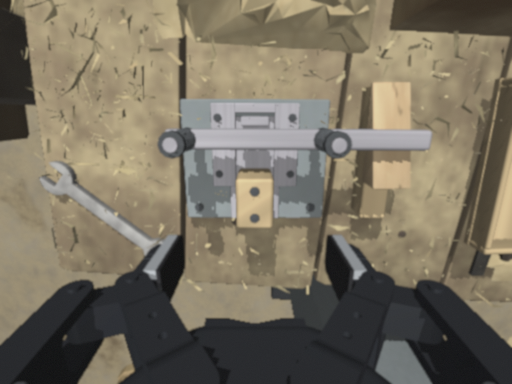

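```bash
python3 - <<'E'
from h import *
import pickle
i=pickle.load(open("w13.pkl","rb"))
s=robot.state();r=R.from_rotvec(s['orientation'])
for p in((254.7,172),(254.7,227.5)): print((r.inv().apply(onz(i,*p,.065)-s['tool_pos'])*1000).round(1))
a=cv2.imread("pics/w13.png");cv2.imwrite("pics/w13z.png",cv2.resize(a[150:250,200:310],None,fx=6,fy=6,interpolation=cv2.INTER_CUBIC))
E
```

```text
[ 2.64e+01 -1.00e-01  2.33e+02]
[-1.910e+01 -1.000e-01  2.329e+02]
```

View pics/w13z.png

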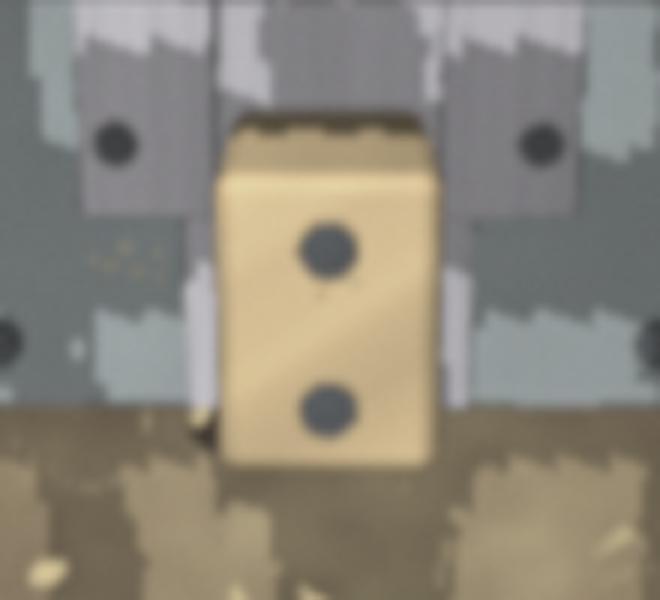

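Request:
jog_arm --steps '[[[0, 0, 30], [0, 0, 0], 90], [[0, 0, 40], [0, 0, 0], 80], [[0, 0, 20], [0, 0, 0], 70], [[0, 0, 2], [0, 0, 0], 60], [[0, 0, 0], [0, 0, 0], 40], [[0, 0, 0], [0, 0, 0], 0], [[0, 0, 0], [0, 0, 0], 0], [[0, 0, 0], [0, 0, 0], 0], [[0, 0, 0], [0, 0, 0], 0]]'

```text
clock: 20.5
tool_pos: [0.4707, 0.2893, 0.2074]
orientation: [-3.137, -0.111, -0.005]
contact_force: [-0.7, -2.2, 6.6]
grip_width: 0.029
```

```bash
python3 - <<'E'
from h import *
s=robot.state();print(s['contact_force'],s['moment'])
plan([.471,.288,.205],4,1)
im=robot.capture("wrist"); cv2.imwrite("pics/w14.png",im[:,:,::-1])
E
```

```text
[-0.71106902 -2.2275241   6.57069891] [-0.61167912  0.10033804 -0.05875198]
clock 20.5 from [0.4707 0.2893 0.2074] yaw 4.06 turn tot [-0.17 -0.17  0.06]
[0.2, 1.3, 2.4] [-0.17, -0.17, 0.06]
```

View pics/w14.png

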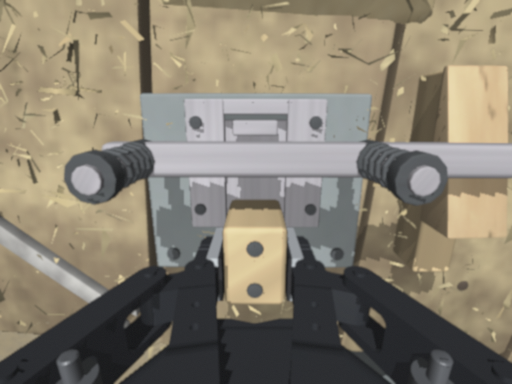

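Request:
jog_arm --steps '[[[-2, 0, -0.6], [0, 0, 0], 0], [[-6, 0, 0], [0, 0, 0], 0], [[-8, 0, 0], [0, 0, 0], 0], [[0, 0, 0], [0, 0, 0], 0]]'

```text
clock: 21.05
tool_pos: [0.4538, 0.2883, 0.2074]
orientation: [-3.136, -0.112, -0.002]
contact_force: [-0.4, 0.5, 6.5]
grip_width: 0.029
```

```bash
python3 - <<'E'
from h import *
s=robot.state();print(s['contact_force'],s['moment'],s['joint_pos'].round(3))
plan([.471-.080*.9976,.289-.080*.0698,.2075],4,1)
im=robot.capture("wrist"); cv2.imwrite("pics/w15.png",im[:,:,::-1])
E
```

```text
[-0.40847538  0.48082566  6.50749222] [ 0.09355308 -0.04845489 -0.03372239] [ 5.650e-01  4.000e-01 -3.210e-01  8.470e-01  2.000e-03 -2.648e+00]
clock 21.05 from [0.4538 0.2883 0.2074] yaw 4.1 turn tot [-0.2  -0.08  0.1 ]
[-62.8, 0.4, -0.2] [-0.2, -0.08, 0.1]
```

View pics/w15.png

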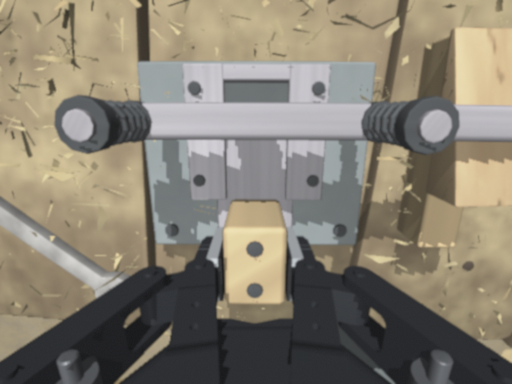

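Request:
jog_arm --steps '[[[-10, 0, 0], [0, 0, 0], 0], [[-12, 0, 0], [0, 0, 0], 0], [[-12, 0, 0], [0, 0, 0], 0], [[-12, 0, 0], [0, 0, 0], 0], [[-12, 0, 0], [0, 0, 0], 0], [[-6, 0, 0], [0, 0, 0], 0], [[0, 0, 0], [0, 0, 0], 0]]'

```text
clock: 21.98
tool_pos: [0.3898, 0.2835, 0.207]
orientation: [-3.137, -0.112, -0.0]
contact_force: [-1.2, 0.2, 9.0]
grip_width: 0.0294
```

```bash
python3 - <<'E'
from h import *
s=robot.state();print(s['contact_force'],s['moment'],s['joint_pos'].round(3))
plan([.471-.080*.9976,.289-.080*.0698,.2075],4,1)
im=robot.capture("wrist"); cv2.imwrite("pics/w16.png",im[:,:,::-1])
E
```

```text
[-1.21353292  0.1607985   9.03525442] [-0.00305315 -0.47786379 -0.04244355] [ 6.280e-01  3.210e-01 -4.530e-01  7.950e-01  2.000e-03 -2.585e+00]
clock 21.975 from [0.3898 0.2835 0.207 ] yaw 4.1 turn tot [-0.17 -0.01  0.1 ]
[1.4, 0.2, -0.5] [-0.17, -0.01, 0.1]
```

View pics/w16.png

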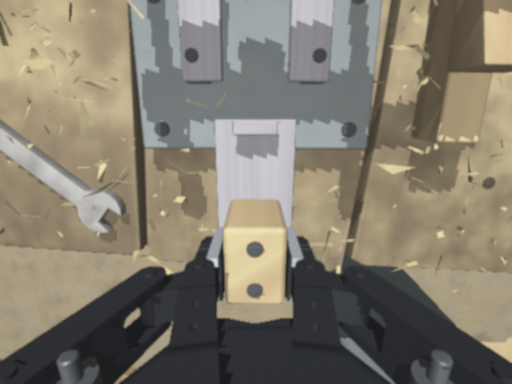

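Request:
jog_arm --steps '[[[-2, 0, -10], [0, 0, 0], 0], [[0, 0, -30], [0, 0, 0], 0], [[0, 0, -40], [0, 0, 0], 0], [[0, 0, -40], [0, 0, 0], 0], [[0, 0, 0], [0, 0, 0], 0]]'

```text
clock: 22.65
tool_pos: [0.3884, 0.2832, 0.3286]
orientation: [-3.135, -0.111, -0.004]
contact_force: [0.2, -0.8, -5.0]
grip_width: 0.0292
```

```bash
python3 - <<'E'
from h import *
s=robot.state();print(s['contact_force'],s['moment'],s['joint_pos'].round(3),s['grip_width'])
plan([.495,.0125,.325],-1,8)
E
```

```text
[ 0.16416882 -0.7601999  -4.98033666] [0.02872429 0.00842634 0.01190141] [ 6.290e-01  2.010e-01 -2.640e-01  1.102e+00  2.000e-03 -2.583e+00] 0.02919615778363068
clock 22.65 from [0.3884 0.2832 0.3286] yaw 4.07 turn tot [-0.26 -0.13  5.07]
[10.9, 34.7, 0.3] [-0.03, -0.02, 0.63]
[11.3, 34.6, 0.3] [-0.03, -0.02, 0.63]
[11.7, 34.4, 0.4] [-0.03, -0.02, 0.63]
[12.0, 34.3, 0.4] [-0.03, -0.02, 0.63]
[12.4, 34.2, 0.4] [-0.03, -0.02, 0.63]
[12.8, 34.0, 0.4] [-0.03, -0.02, 0.63]
[13.2, 33.9, 0.4] [-0.03, -0.02, 0.63]
[13.5, 33.7, 0.4] [-0.03, -0.02, 0.63]
```

Request:
jog_arm --steps '[[[11, 35, 0], [0, 0, 0.7], 0], [[11, 35, 0], [0, 0, 0.7], 0], [[12, 34, 0], [0, 0, 0.7], 0], [[12, 34, 0], [0, 0, 0.7], 0], [[12, 34, 0], [0, 0, 0.7], 0], [[13, 34, 0], [0, 0, 0.7], 0], [[13, 34, 0], [0, 0, 0.7], 0], [[14, 34, 0], [0, 0, 0.3], 0], [[0, 0, 0], [0, 0, 0], 0], [[0, 0, 0], [0, 0, 0], 0]]'

```text
clock: 23.9
tool_pos: [0.4933, 0.0119, 0.3246]
orientation: [-3.138, 0.032, 0.004]
contact_force: [0.5, 1.0, -2.9]
grip_width: 0.0292
```

```bash
python3 - <<'E'
from h import *
import pickle
s=robot.state();print(s['contact_force'],s['joint_pos'].round(3),s['grip_width'])
plan([.495,.0125,.225],-1,1)
pickle.dump(robot.camera_info("wrist"),open("w17.pkl","wb"))
im=robot.capture("wrist"); cv2.imwrite("pics/w17.png",im[:,:,::-1])
E
```

```text
[ 0.49509798  1.04991521 -2.90366627] [ 2.300e-02  2.280e-01 -2.390e-01  1.107e+00  3.000e-03 -3.098e+00] 0.029220124413541868
clock 23.9 from [0.4933 0.0119 0.3246] yaw -1.16 turn tot [-0.19  0.16 -0.16]
[1.9, -0.3, 99.6] [-0.19, 0.16, -0.16]
```

View pics/w17.png

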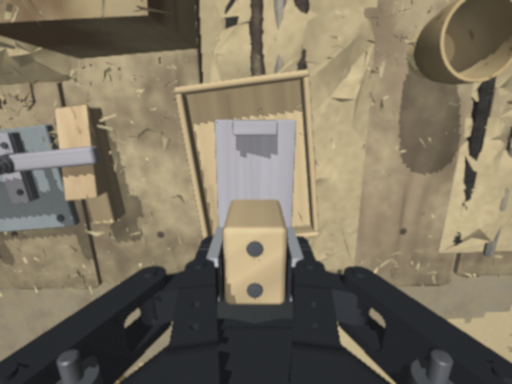

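Well centred over the tray. Next I'll lower to TCP z of about 0.216 and then ease down.

Request:
jog_arm --steps '[[[1, 0, 30], [0, 0, 0], 0], [[0, 0, 40], [0, 0, 0], 0], [[0, 0, 30], [0, 0, 0], 0], [[0, 0, 7], [0, 0, 0], 0], [[0, 0, 0], [0, 0, 0], 0], [[0, 0, 0], [0, 0, 0], 0]]'

```text
clock: 24.7
tool_pos: [0.4959, 0.0124, 0.2203]
orientation: [-3.139, 0.03, -0.004]
contact_force: [0.4, 0.7, -4.2]
grip_width: 0.0293
```

Request:
jog_arm --steps '[[[0, 0, 1.5], [0, 0, 0], 0], [[0, 0, 0], [0, 0, 0], 0]]'

```text
clock: 24.95
tool_pos: [0.4954, 0.0121, 0.2181]
orientation: [-3.139, 0.031, -0.003]
contact_force: [0.0, -0.1, -3.9]
grip_width: 0.029
```

Request:
jog_arm --steps '[[[0, 0, 1], [0, 0, 0], 0], [[0, 0, 0], [0, 0, 0], 0]]'

```text
clock: 25.2
tool_pos: [0.4953, 0.0121, 0.2166]
orientation: [-3.139, 0.031, -0.001]
contact_force: [1.1, 0.3, -4.2]
grip_width: 0.0289
```

Request:
jog_arm --steps '[[[0, 0, 1], [0, 0, 0], 0], [[0, 0, 0], [0, 0, 0], 0]]'

```text
clock: 25.45
tool_pos: [0.4953, 0.0121, 0.2155]
orientation: [-3.139, 0.031, -0.001]
contact_force: [-0.2, -0.2, -3.8]
grip_width: 0.0291
```

Request:
jog_arm --steps '[[[0, 0, 1], [0, 0, 0], 0], [[0, 0, 0], [0, 0, 0], 0]]'

```text
clock: 25.7
tool_pos: [0.4953, 0.0121, 0.2145]
orientation: [-3.139, 0.031, -0.001]
contact_force: [-0.1, -0.5, -4.2]
grip_width: 0.0292
```

Request:
jog_arm --steps '[[[0, 0, 1], [0, 0, 0], 0], [[0, 0, 0], [0, 0, 0], 0]]'

```text
clock: 25.95
tool_pos: [0.4953, 0.0121, 0.2139]
orientation: [-3.139, 0.031, -0.002]
contact_force: [-2.4, 0.4, 0.4]
grip_width: 0.0289
```

Contact at z 0.2139, close to the expected 0.213. I'll go 0.7 mm further and release.

Request:
jog_arm --steps '[[[0, 0, 0.7], [0, 0, 0], 0], [[0, 0, 0], [0, 0, 0], 0], [[0, 0, 0], [0, 0, 0], 55], [[0, 0, 0], [0, 0, 0], 55], [[0, 0, 0], [0, 0, 0], 55], [[0, 0, 0], [0, 0, 0], 55], [[0, 0, -20], [0, 0, 0], 55], [[0, 0, -50], [0, 0, 0], 55]]'

```text
clock: 26.95
tool_pos: [0.4944, 0.0119, 0.2819]
orientation: [-3.139, 0.031, 0.006]
contact_force: [0.9, -0.1, -0.1]
grip_width: 0.0468
```

Request:
jog_arm --steps '[[[0, 0, -30], [0, 0, 0], 55], [[-20, 0, 0], [0, 0, 0], 55], [[0, 0, 0], [0, 0, 0], 55]]'

```text
clock: 27.32
tool_pos: [0.4744, 0.0123, 0.3131]
orientation: [-3.139, 0.031, -0.001]
contact_force: [-0.9, -0.4, -0.3]
grip_width: 0.0469
```

```bash
python3 - <<'E'
from h import *
import pickle
s=robot.state();print(s['contact_force'],s['joint_pos'].round(3),s['grip_width'],s['tool_pos'])
pickle.dump(robot.camera_info("wrist"),open("w18.pkl","wb"))
im=robot.capture("wrist"); cv2.imwrite("pics/w18.png",im[:,:,::-1])
im=robot.capture("scene"); cv2.imwrite("pics/s18.png",cv2.resize(im[170:300,90:300,::-1],None,fx=3.8,fy=3.8,interpolation=cv2.INTER_CUBIC))
E
```

```text
[-0.93206518 -0.42087698 -0.34511442] [ 2.500e-02  2.040e-01 -3.030e-01  1.063e+00  3.000e-03 -3.097e+00] 0.046854387831606406 [0.47443432 0.01225246 0.31314881]
```

View pics/w18.png

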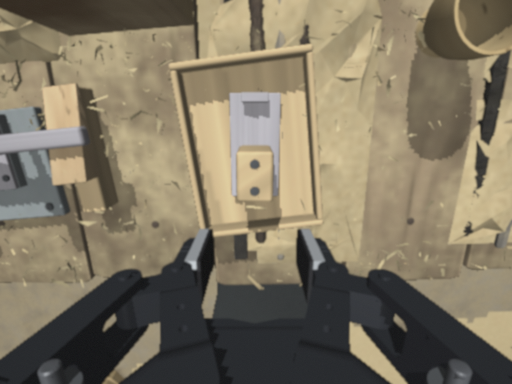

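View pics/s18.png

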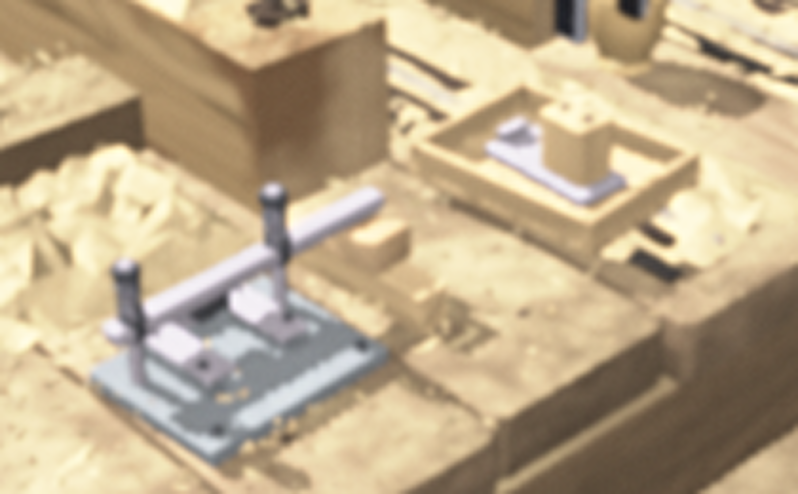

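The block stands flat in the tray and the bar is still propped up. I'll go back for the wedge.

```bash
python3 - <<'E'
from h import *
plan([.502,.178,.30],4,5)
E
```

```text
clock 27.425 from [0.4755 0.0123 0.3128] yaw -1.13 turn tot [-0.16 -0.07 -5.13]
[4.6, -33.2, 2.7] [-0.03, -0.01, -1.03]
[5.2, -33.2, 2.6] [-0.03, -0.01, -1.03]
[5.8, -33.1, 2.6] [-0.03, -0.01, -1.03]
[6.4, -32.9, 2.6] [-0.03, -0.01, -1.03]
[7.0, -32.8, 2.6] [-0.03, -0.01, -1.03]
```

Request:
jog_arm --steps '[[[5, -33, 3], [0, 0, -0.8], 60], [[5, -33, 3], [0, 0, -1.1], 60], [[6, -33, 3], [0, 0, -1.1], 60], [[6, -33, 2], [0, 0, -1.1], 60], [[7, -33, 2], [0, 0, -1.1], 60], [[0, 0, 0], [0, 0, 0], 60], [[0, 0, 0], [0, 0, 0], 60]]'

```text
clock: 28.3
tool_pos: [0.502, 0.1776, 0.2998]
orientation: [-3.137, -0.112, -0.0]
contact_force: [-0.7, -0.6, 0.0]
grip_width: 0.0511
```

```bash
python3 - <<'E'
from h import *
import pickle
s=robot.state();print(s['contact_force'],s['joint_pos'].round(3),s['grip_width'])
plan([.5015,.178,.204],4,1)
pickle.dump(robot.camera_info("wrist"),open("w19.pkl","wb"))
im=robot.capture("wrist"); cv2.imwrite("pics/w19.png",im[:,:,::-1])
E
```

```text
[-0.71166345 -0.58461891  0.03825944] [ 3.390e-01  3.070e-01 -1.950e-01  1.068e+00  2.000e-03 -2.873e+00] 0.05107111921777066
clock 28.3 from [0.502  0.1776 0.2998] yaw 4.08 turn tot [-0.13 -0.01  0.08]
[-0.5, -0.3, 95.8] [-0.13, -0.01, 0.08]
```

View pics/w19.png

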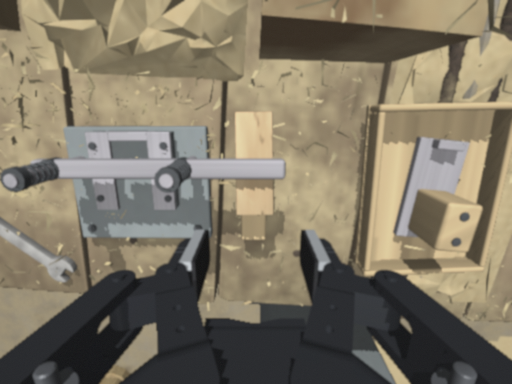

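Request:
jog_arm --steps '[[[-1, 0, 35], [0, 0, 0], 60], [[0, 0, 40], [0, 0, 0], 60], [[0, 0, 15], [0, 0, 0], 55], [[0, 0, 5], [0, 0, 0], 55], [[0, 0, 0], [0, 0, 0], 55], [[0, 0, 0], [0, 0, 0], 0], [[0, 0, 0], [0, 0, 0], 0], [[0, 0, 0], [0, 0, 0], 0], [[0, 0, 0], [0, 0, 0], 0]]'

```text
clock: 29.48
tool_pos: [0.5014, 0.178, 0.2068]
orientation: [-3.136, -0.111, -0.005]
contact_force: [-0.8, -1.3, 6.3]
grip_width: 0.0305
```

```bash
python3 - <<'E'
from h import *
s=robot.state();print(s['contact_force'],s['moment'])
im=robot.capture("wrist"); cv2.imwrite("pics/w20.png",im[:,:,::-1])
E
```

```text
[-0.75904215 -1.25257833  6.30156796] [-0.25625977  0.11720432  0.00099914]
```

View pics/w20.png

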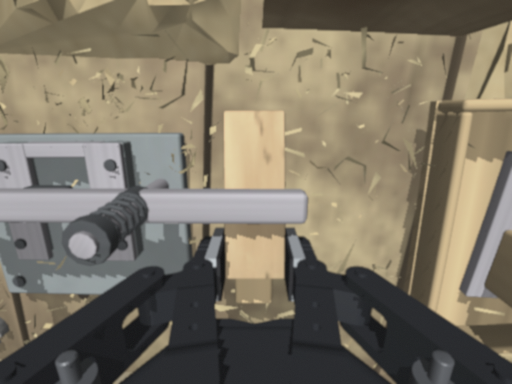

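Request:
jog_arm --steps '[[[-4, 0, -0.5], [0, 0, 0], 0], [[-6, 0, 0], [0, 0, 0], 0], [[-8, 0, 0], [0, 0, 0], 0], [[-10, 0, 0], [0, 0, 0], 0], [[-10, 0, 0], [0, 0, 0], 0], [[-12, 0, 0], [0, 0, 0], 0], [[-12, 0, 0], [0, 0, 0], 0], [[-12, 0, 0], [0, 0, 0], 0], [[0, 0, 0], [0, 0, 0], 0]]'

```text
clock: 30.65
tool_pos: [0.426, 0.1727, 0.2065]
orientation: [-3.136, -0.112, -0.002]
contact_force: [-2.8, -1.3, 11.7]
grip_width: 0.0305
```

```bash
python3 - <<'E'
from h import *
s=robot.state();print(s['contact_force'],s['moment'])
im=robot.capture("wrist"); cv2.imwrite("pics/w21.png",im[:,:,::-1])
E
```

```text
[-2.79006708 -1.28804389 11.72603488] [-0.0264816   0.326753    0.06946682]
```

View pics/w21.png

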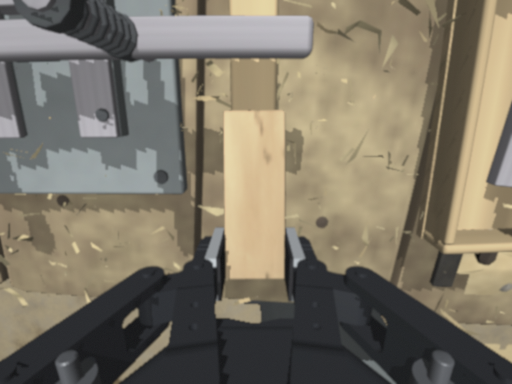

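Request:
jog_arm --steps '[[[-3, 0, -15], [0, 0, 0], 0], [[0, 0, -35], [0, 0, 0], 0], [[0, 0, -45], [0, 0, 0], 0], [[0, 0, -25], [0, 0, 0], 0], [[0, 0, 0], [0, 0, 0], 0]]'

```text
clock: 31.32
tool_pos: [0.4237, 0.1722, 0.3272]
orientation: [-3.136, -0.112, -0.005]
contact_force: [0.5, 0.1, -0.8]
grip_width: 0.0306
```

```bash
python3 - <<'E'
from h import *
s=robot.state();print(s['contact_force'],s['joint_pos'].round(3))
plan([.466,-.158,.32],-23,9)
E
```

```text
[ 0.48664311  0.05524445 -0.82315793] [ 0.385  0.164 -0.316  1.087  0.003 -2.828]
clock 31.325 from [0.4237 0.1722 0.3272] yaw 4.08 turn tot [-0.25 -0.12 27.08]
[2.1, 36.9, 0.7] [-0.03, -0.01, 3.01]
[4.0, 36.8, 0.7] [-0.03, -0.01, 3.01]
[5.9, 36.5, 0.7] [-0.03, -0.01, 3.01]
[7.8, 36.1, 0.7] [-0.03, -0.01, 3.01]
[9.7, 35.7, 0.7] [-0.03, -0.01, 3.01]
[11.6, 35.1, 0.7] [-0.03, -0.01, 3.01]
[13.4, 34.5, 0.8] [-0.03, -0.01, 3.01]
[15.2, 33.7, 0.8] [-0.03, -0.01, 3.01]
[17.0, 32.9, 0.8] [-0.03, -0.01, 3.01]
```

Request:
jog_arm --steps '[[[2, 37, 0], [0, 0, 3.5], 0], [[4, 37, 0], [0, 0, 3.5], 0], [[6, 36, 0], [0, 0, 3.5], 0], [[8, 36, 0], [0, 0, 3.5], 0], [[10, 36, 0], [0, 0, 3.5], 0], [[12, 35, 0], [0, 0, 3.5], 0], [[14, 34, 0], [0, 0, 3], 0], [[16, 33, 0], [0, 0, 3], 0], [[17, 33, 0], [0, 0, 0], 0], [[0, 0, 0], [0, 0, 0], 0]]'

```text
clock: 32.58
tool_pos: [0.4577, -0.1601, 0.3233]
orientation: [-3.075, 0.628, 0.004]
contact_force: [-0.8, 1.1, -1.8]
grip_width: 0.0306
```

```bash
python3 - <<'E'
from h import *
s=robot.state();print(s['contact_force'],s['joint_pos'].round(3))
plan([.466,-.158,.20],-23,1)
im=robot.capture("wrist"); cv2.imwrite("pics/w22.png",im[:,:,::-1])
E
```

```text
[-0.83379681  1.14452229 -1.77257208] [-3.370e-01  2.150e-01 -2.600e-01  1.099e+00  3.000e-03 -3.076e+00]
clock 32.575 from [ 0.4577 -0.1601  0.3233] yaw -23.09 turn tot [-0.16  0.17 -0.09]
[7.1, -4.9, 123.3] [-0.16, 0.17, -0.09]
```

View pics/w22.png

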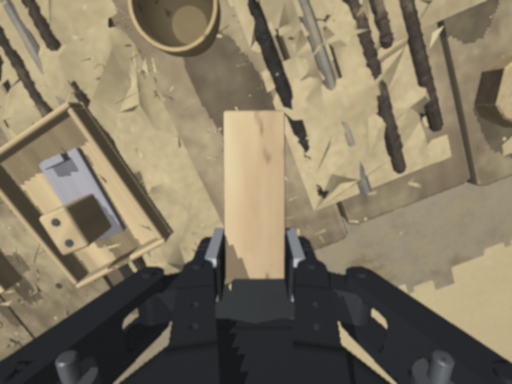

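Request:
jog_arm --steps '[[[6, -7, 30], [0, 0, 0], 0], [[0, 0, 50], [0, 0, 0], 0], [[0, 0, 40], [0, 0, 0], 0], [[0, 0, 15], [0, 0, 0], 0], [[0, 0, 5], [0, 0, 0], 0], [[0, 0, 0], [0, 0, 0], 0], [[0, 0, 0], [0, 0, 0], 0]]'

```text
clock: 33.5
tool_pos: [0.467, -0.154, 0.1856]
orientation: [-3.076, 0.623, -0.003]
contact_force: [-0.3, 0.8, 0.1]
grip_width: 0.0304
```

Request:
jog_arm --steps '[[[0, 0, 1], [0, 0, 0], 0], [[0, 0, 0], [0, 0, 0], 0]]'

```text
clock: 33.75
tool_pos: [0.4668, -0.1542, 0.1842]
orientation: [-3.076, 0.624, -0.002]
contact_force: [-0.2, -0.4, -0.8]
grip_width: 0.0307
```

Request:
jog_arm --steps '[[[0, 0, 1], [0, 0, 0], 0], [[0, 0, 0], [0, 0, 0], 0]]'

```text
clock: 34.0
tool_pos: [0.4667, -0.1542, 0.1829]
orientation: [-3.076, 0.624, -0.0]
contact_force: [-0.4, 0.5, -0.8]
grip_width: 0.0307
```

Request:
jog_arm --steps '[[[0, 0, 1.5], [0, 0, 0], 0], [[0, 0, 0], [0, 0, 0], 0]]'

```text
clock: 34.25
tool_pos: [0.4667, -0.1541, 0.1813]
orientation: [-3.076, 0.624, -0.0]
contact_force: [0.3, -0.0, -0.5]
grip_width: 0.0305
```

Request:
jog_arm --steps '[[[0, 0, 1], [0, 0, 0], 0], [[0, 0, 0], [0, 0, 0], 0]]'

```text
clock: 34.5
tool_pos: [0.4667, -0.1541, 0.1803]
orientation: [-3.076, 0.624, -0.0]
contact_force: [0.8, 0.2, -0.1]
grip_width: 0.0307
```

Request:
jog_arm --steps '[[[0, 0, 1], [0, 0, 0], 0], [[0, 0, 0], [0, 0, 0], 0]]'

```text
clock: 34.75
tool_pos: [0.4667, -0.1541, 0.1795]
orientation: [-3.076, 0.624, -0.001]
contact_force: [-0.6, 0.2, 2.0]
grip_width: 0.0307
```

The wedge has touched the bench. I'll release, rise and check everything.

Request:
jog_arm --steps '[[[0, 0, 0.3], [0, 0, 0], 0], [[0, 0, 0], [0, 0, 0], 50], [[0, 0, 0], [0, 0, 0], 55], [[0, 0, 0], [0, 0, 0], 55], [[0, 0, -20], [0, 0, 0], 55], [[0, 0, -50], [0, 0, 0], 55], [[-30, 0, -50], [0, 0, 0], 55], [[-40, 0, -30], [0, 0, 0], 55], [[0, 0, 0], [0, 0, 0], 55], [[0, 0, 0], [0, 0, 0], 55]]'

```text
clock: 36.0
tool_pos: [0.4025, -0.1274, 0.329]
orientation: [-3.076, 0.624, -0.002]
contact_force: [0.4, 0.2, -0.4]
grip_width: 0.0469
```

```bash
python3 - <<'E'
from h import *
s=robot.state();print(s['clock'],s['contact_force'],s['tool_pos'])
im=robot.capture("wrist"); cv2.imwrite("pics/w23.png",im[:,:,::-1])
im=robot.capture("scene"); cv2.imwrite("pics/s23.png",cv2.resize(im[170:300,90:300,::-1],None,fx=3.8,fy=3.8,interpolation=cv2.INTER_CUBIC))
b=cv2.cvtColor(im,cv2.COLOR_RGB2GRAY);a=cv2.imread("pics/scene0.png",0)
x,yy=123,264
A=cv2.resize(a[yy-18:yy+15,x-15:x+16],None,fx=5,fy=5,interpolation=cv2.INTER_CUBIC);B=cv2.resize(b[yy-18:yy+15,x-15:x+16],None,fx=5,fy=5,interpolation=cv2.INTER_CUBIC)
r=cv2.matchTemplate(B[40:125,40:110],A[70:110,50:100],cv2.TM_CCOEFF_NORMED);_,m,_,l=cv2.minMaxLoc(r);print('bar shift px',m,(l[1]-30)/5)
im=robot.capture("top"); cv2.imwrite("pics/t23.png",cv2.resize(im[140:250,120:400,::-1],None,fx=2.8,fy=2.8,interpolation=cv2.INTER_CUBIC))
E
```

```text
36.0 [ 0.41090231  0.20542747 -0.41995827] [ 0.40248266 -0.12738828  0.32897995]
bar shift px 0.99976646900177 0.0
```

View pics/w23.png

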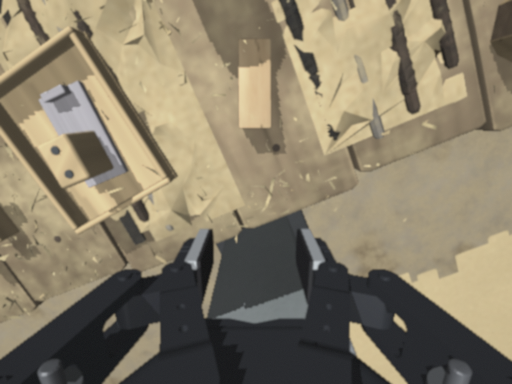

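View pics/s23.png

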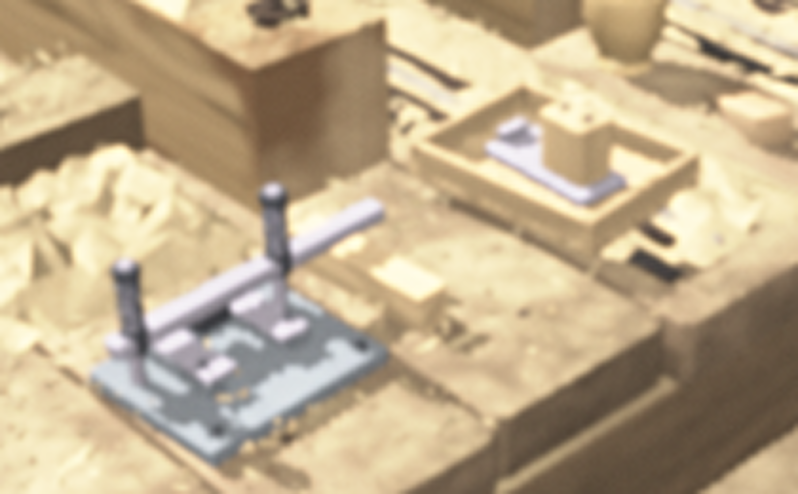

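View pics/t23.png

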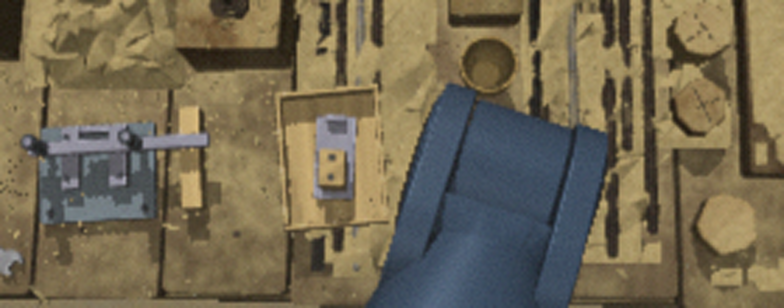

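The bar is back at its starting height, the block is in the tray, the wedge lies on the bench, and the cup and blank haven't moved. I'll hand the job in.

```bash
python3 -c "
from cell import robot
print(robot.close_job())"
```

```text
the job is handed in; nothing more can be done
None
```

The job is done in the order asked and handed in at about 36 s of the 72 s allowed.

1. **Propping the bar:** I felt the rest block's top at about 27 mm and pushed the wedge in about 54 mm past the bar's near edge. The push peaked at about 18 N, above the 4 to 12 N given, because the hand was also pressing down. The bar came up about 9 mm and stayed there with the hand off.
2. **Moving the block:** I drew the slide block out with almost no resistance and set it down flat and upright in the tray, with the bar still propped.
3. **Taking the wedge out:** I pulled it free and laid it on the bench close to where it started, clear of the slideway and tray.

**Last checks:**
- **Bar:** it is back at its starting height, with no shift in the scene picture (match score 0.9998).
- **Block and wedge:** the block stands upright inside the tray and the wedge lies flat.
- **Cup and blank:** by eye, they are where they were.
- **Arm:** it was touching nothing when I handed in.

**What disagreed or went wrong:**
- My first estimates of the slideway's position differed by about 5 mm, so I measured again from closer before acting.
- The last joint reached its limit once on the way to the slideway, so I turned the wrist back nearly a full turn, high above the bench.

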